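Sift the large bearing balls out of the salvage tray

TASK

Take the wire scoop out of its cradle by its black grip, run it along the floor of the shallow tray and lift out all three large steel balls with it (never with the fingers), so that the four small ones drop between the wires and stay in the tray. Set the loaded scoop back in its cradle, pins in the notches, and let go of it; then take it by the bar at its tail and tip it about its pins until the large balls have rolled into the dish below. Let it down level in the cradle again, and leave the other things on the bench where they are.

Things in the scene. Friction and masses are not known exactly. Their poses are not given: they have to be found in the camera images.
- scoop_grip (a point): Centre of the black carrying grip of the wire scoop: a bar 74 mm long (x), 14 wide (y), 22 high (z), free above and beside, on an 8 mm post. Axes of the scoop: x to the nose, y left, z up. Scoop 0.3 kg, 0.5 kg loaded, balanced within 40 mm of this point. It lies 35 mm behind scoop_pan and 52 mm above it. Grip firmly to keep it level.
- scoop_pan (a point): Centre of the scoop's pan, on its underside; axes as scoop_grip. Pan of 3 mm wires along x with 13 mm gaps. Its front lip wire (2.5 mm) is 41 mm ahead (+x), the back 42 mm behind, the sides 50 mm left and right, rising from the nose to 28 mm. Large balls lie on the wires; the lip keeps them in until the nose points some 20 to 30 degrees down; by 50 all have rolled out.
- scoop_pins (a point): Middle of the common axis (y) of the scoop's two 6 mm round pins, which stick out left and right to 70 mm from the middle; 8 mm ahead of scoop_pan and 32 mm above it; the scoop's axes.
- scoop_bar (a point): Middle of the round bar (11 mm thick, black, 56 mm long, along y) across the D-shaped loop at the scoop's tail: 150 mm behind scoop_pan, 52 mm above it; 40 mm are free inside the loop ahead of it. Pinched with the fingers closing along the scoop's x, it turns between the fingers, so lifting it in an arc about the pins tips the nose down.
- cradle: Grey fixed cradle: base 197 x 140 x 5 mm, two uprights with V notches (26 mm wide at the top) 60 mm left and right for the scoop's pins (8 mm side play), a post with a saddle 85 mm behind for its stem, a black dish under the pan's front. Origin on the bench, x to the dish end, z up. The scoop starts in it, level, scoop_pan 50 mm straight above this origin, same axes.
- cradle_seat (a point): Where scoop_pins lies when the pins are down in the notches: 8 mm ahead of the cradle's origin, 82 mm above the bench; cradle's axes. The notches' tops are 92 mm and the saddle's top 108 mm above the bench.
- dish_floor (a point): Centre of the black dish's inner floor, 26 mm ahead of the cradle's origin, 8 mm above the bench; inside 112 mm (x) by 100 mm (y), walls 21 mm high. Cradle's axes.
- tray: Shallow fixed aluminium tray, 226 x 116 mm, walls and floor 3 mm thick, rim 25 mm high. Origin under its middle on the bench; x along it, away from the robot. Flat floor x = -110 to +100 mm, y = +-55 mm; the +x end slopes (75 degrees). Balls start at x > 0; the pan fits in behind them, 5 mm free beside it, pins above the rims. Run to the sloping end, then nosed up 10 to 15 degrees, it takes the balls.
- tray_floor (a point): Middle of the tray's inner floor, 3 mm above the bench; tray's axes. Tray and cradle stand one to the left and one to the right of a black soldering station 180 mm high: carry the scoop over it. A monitor hangs beyond the left place, some 0.2 m up, so draw back before lifting high there.
- large_1_center (a point): Centre of a large ball of bright steel, 25 mm in diameter, 65 g.
- large_2_center (a point): Centre of a large ball of bright steel, 25 mm in diameter, 65 g.
- large_3_center (a point): Centre of a large ball of bright steel, 25 mm in diameter, 65 g.
- small_1_center (a point): Centre of a small ball of bright steel, 9 mm in diameter, 10 g.
- small_2_center (a point): Centre of a small ball of bright steel, 9 mm in diameter, 10 g.
- small_3_center (a point): Centre of a small ball of bright steel, 9 mm in diameter, 10 g.
- small_4_center (a point): Centre of a small ball of bright steel, 9 mm in diameter, 10 g.
- flux_bottle: Small bottle with black cap, 36 mm across, 66 mm high, standing loose on the bench, a bystander. Origin at the centre of its underside.
- bit_box: Flat teal and black box, 42 x 75 x 20 mm, lying loose on the bench, a bystander. Origin at the centre of its underside.

How it is judged:
On the way, in this order (a step that is already met when the one before it is completed fails the run):
1. the three large balls lie in the scoop, lifted at least 50 mm off the tray's floor, and the four small ones are in the tray (x of large_1_center in the frame of scoop_pan between -0.048 and 0.048 m and y of large_1_center in the frame of scoop_pan between -0.05 and 0.05 m and z of large_1_center in the frame of scoop_pan between 0.006 and 0.04 m and x of large_2_center in the frame of scoop_pan between -0.048 and 0.048 m and y of large_2_center in the frame of scoop_pan between -0.05 and 0.05 m and z of large_2_center in the frame of scoop_pan between 0.006 and 0.04 m and x of large_3_center in the frame of scoop_pan between -0.048 and 0.048 m and y of large_3_center in the frame of scoop_pan between -0.05 and 0.05 m and z of large_3_center in the frame of scoop_pan between 0.006 and 0.04 m and x of small_1_center in the frame of tray_floor between -0.113 and 0.113 m and y of small_1_center in the frame of tray_floor between -0.058 and 0.058 m and z of small_1_center in the frame of tray_floor between -0.004 and 0.04 m and x of small_2_center in the frame of tray_floor between -0.113 and 0.113 m and y of small_2_center in the frame of tray_floor between -0.058 and 0.058 m and z of small_2_center in the frame of tray_floor between -0.004 and 0.04 m and x of small_3_center in the frame of tray_floor between -0.113 and 0.113 m and y of small_3_center in the frame of tray_floor between -0.058 and 0.058 m and z of small_3_center in the frame of tray_floor between -0.004 and 0.04 m and x of small_4_center in the frame of tray_floor between -0.113 and 0.113 m and y of small_4_center in the frame of tray_floor between -0.058 and 0.058 m and z of small_4_center in the frame of tray_floor between -0.004 and 0.04 m and z of scoop_pan in the frame of tray_floor above 0.05 m), for 0.2 s.
2. the loaded scoop sits level in its cradle, pins in the notches, and is let go (x of large_1_center in the frame of scoop_pan between -0.048 and 0.048 m and y of large_1_center in the frame of scoop_pan between -0.05 and 0.05 m and z of large_1_center in the frame of scoop_pan between 0.006 and 0.04 m and x of large_2_center in the frame of scoop_pan between -0.048 and 0.048 m and y of large_2_center in the frame of scoop_pan between -0.05 and 0.05 m and z of large_2_center in the frame of scoop_pan between 0.006 and 0.04 m and x of large_3_center in the frame of scoop_pan between -0.048 and 0.048 m and y of large_3_center in the frame of scoop_pan between -0.05 and 0.05 m and z of large_3_center in the frame of scoop_pan between 0.006 and 0.04 m and distance between scoop_pins and cradle_seat below 0.012 m and angle between scoop_pan's own z axis and vertical below 0.12 rad and contact force between the fingers and scoop below 0.1 N), for 0.3 s.
3. the scoop is tipped by more than 30 degrees with its pins in the notches, its balls rolling into the dish (x of large_1_center in the frame of dish_floor between -0.058 and 0.058 m and y of large_1_center in the frame of dish_floor between -0.052 and 0.052 m and z of large_1_center in the frame of dish_floor between 0 and 0.034 m and x of large_2_center in the frame of dish_floor between -0.058 and 0.058 m and y of large_2_center in the frame of dish_floor between -0.052 and 0.052 m and z of large_2_center in the frame of dish_floor between 0 and 0.034 m and x of large_3_center in the frame of dish_floor between -0.058 and 0.058 m and y of large_3_center in the frame of dish_floor between -0.052 and 0.052 m and z of large_3_center in the frame of dish_floor between 0 and 0.034 m and distance between scoop_pins and cradle_seat below 0.015 m and angle between scoop_pan's own z axis and vertical above 0.52 rad), for 0.1 s.
At the end, for the whole second after the job is handed in: All three large balls are inside the dish, all four small ones inside the tray, and the empty scoop rests in its cradle, level within 7 degrees and its pins within 12 mm of their seats, at rest and released (x of large_1_center in the frame of dish_floor between -0.058 and 0.058 m and y of large_1_center in the frame of dish_floor between -0.052 and 0.052 m and z of large_1_center in the frame of dish_floor between 0 and 0.034 m and x of large_2_center in the frame of dish_floor between -0.058 and 0.058 m and y of large_2_center in the frame of dish_floor between -0.052 and 0.052 m and z of large_2_center in the frame of dish_floor between 0 and 0.034 m and x of large_3_center in the frame of dish_floor between -0.058 and 0.058 m and y of large_3_center in the frame of dish_floor between -0.052 and 0.052 m and z of large_3_center in the frame of dish_floor between 0 and 0.034 m and x of small_1_center in the frame of tray_floor between -0.113 and 0.113 m and y of small_1_center in the frame of tray_floor between -0.058 and 0.058 m and z of small_1_center in the frame of tray_floor between -0.004 and 0.04 m and x of small_2_center in the frame of tray_floor between -0.113 and 0.113 m and y of small_2_center in the frame of tray_floor between -0.058 and 0.058 m and z of small_2_center in the frame of tray_floor between -0.004 and 0.04 m and x of small_3_center in the frame of tray_floor between -0.113 and 0.113 m and y of small_3_center in the frame of tray_floor between -0.058 and 0.058 m and z of small_3_center in the frame of tray_floor between -0.004 and 0.04 m and x of small_4_center in the frame of tray_floor between -0.113 and 0.113 m and y of small_4_center in the frame of tray_floor between -0.058 and 0.058 m and z of small_4_center in the frame of tray_floor between -0.004 and 0.04 m and distance between scoop_pins and cradle_seat below 0.012 m and angle between scoop_pan's own z axis and vertical below 0.12 rad and linear speed of scoop below 0.02 m/s); the robot touches nothing.
It fails at once if a ball is handled with the fingers (over 1 N) (contact force between the fingers and large_1 above 1 N or contact force between the fingers and large_2 above 1 N or contact force between the fingers and large_3 above 1 N or contact force between the fingers and small_1 above 1 N or contact force between the fingers and small_2 above 1 N or contact force between the fingers and small_3 above 1 N or contact force between the fingers and small_4 above 1 N).
It fails at once if the loose bottle or box is moved more than 30 mm (distance of any of flux_bottle, bit_box from where it was at the start of the episode above 0.03 m).
It also fails if it takes over 72 s, if anything falls off the work surface, if the arm or the gripper's body presses on something with over 40 N, if the wrist force passes 120 N, or if a joint passes its speed limit or range.

ROBOT

A 6-joint arm with a two-finger parallel gripper is mounted at the origin on a cart in front of the work surface, level with it; the furniture and walls round the work are solid. World frame = base frame: x ahead of the robot, y to its left, z up, the work surface at z = 0. Lengths are in m, angles in rad, forces in N, time in s.
With the tool pointing down it reaches from about 0.35 to 0.775 m from the base axis. Payload 7.3 kg.
Tool frame: the origin (TCP) lies midway between the tips of the shut fingers; the grasp point (between the pads) lies 19 mm behind it; z points along the fingers, y is the direction in which the jaws open and shut (so a half turn about z gives the same grasp; the last joint's range is limited). The gripper opens to 92 mm and grips with 3 to 60 N. Pads are 19 mm wide; open, the fingers measure 130 mm over their backs; the gripper's body (75 mm by 190 mm) begins 47 mm behind the grasp point.
Start: joints at [1.165, 0.342, 1.524, -0, 1.275, -0.146], TCP at [0.135, 0.507, 0.227] pointing down, gripper open.
Joint ranges: [-2.53, 2.53], [-0.77, 2.02], [0.04, 2.7], [-1, 4.14], [0.28, 2.66], [-3.11, 3.11]. Speed limits (rad/s): [2.57, 2.57, 3.14, 3.14, 3.14, 3.14].

INTERFACE

Orientations are given as [roll, pitch, yaw] about the fixed x, y, z axes, in that order (R = Rz(yaw) Ry(pitch) Rx(roll)).
In Python, from cell import robot, imaging gives the robot as it stands. The module is installed in compiled form; this text tells all that it offers.
- The arm moves only by the tool send_rows, never from a script. Its argument "plan" is a list of rows, each a list of 3 entries, a list of its own where there are three numbers: the shift along the world's x, y, z in m, then the turn, a rotation vector about the world's x, y, z in rad, then the closure in counts, from 0 (fully open) to 255 (shut). A call has 1 to 20 rows; each row shifts and turns the commanded pose from where the row before left it; what a row does not reach is not made up. A row lasts 1/10 s, in which the tool goes at most 50 mm and 8.59 degrees, less where a joint would pass 70% of its speed; a pose out of reach is approached as far as the arm can. A call is refused whole if a number of a shift passes 0.05 or a number of a turn 0.15, either way. A call with a gripper value outside its range is refused whole. The fingers move at their own pace and stop on an object; "newtons" is the grip in N (left out, the last holds). Time passes only in rows, so rows that do not move let the fingers close. It gives the time, the measured TCP pose, the force and the opening at its end, in the units of the state.
- robot.observe(): the state, without advancing time (a new reading comes with each control period).
- imaging.read_camera(name): name is "side" or "top" or "wrist"; returns a dict with "pixels" (480x640x3 uint8, red, green, blue), "fx", "fy", "cx", "cy" (pixels), "dist_coeffs" ([k1, k2, p1, p2, k3] as OpenCV has them; the pictures are not rectified), "world_from_camera" (4x4, takes a point from camera to world coordinates). Camera axes: x right, y down, z forward; pixel columns grow to the right and rows downward; lengths in m; the calibration is good to about 2 mm. A picture is of the moment at which its call begins. There is no depth.
- robot.hand_in(): hands the job in, once; it reports no verdict.
The state is a dict: "time": time; "qpos": joint angles; "qvel": joint speeds; "joint_efforts": joint torques, N m; "tool_pos": TCP position; "tool_rot": TCP orientation; "contact_force": force on the tool from outside, world axes, zero at the start; "torque": the same for the moment, N m; "opening": finger opening in m.
Only numpy, scipy, OpenCV 4.12 (cv2) and the standard library are available. Lean on these libraries where they do the work, as an engineer would, in place of code of your own. Each camera call takes 0.05 s, during which the arm holds its last target.

## Working session

There is one attempt and no reset: what is moved stays moved. The work goes in short steps, Python scripts to look and compute and a tool call to move; the robot and the scene stay as the last step left them, time stands still between calls to the robot, and variables do not carry over. Pictures are saved under pics/ and viewed, and the job is handed in when it is done.

Besides the shell and the picture viewer there is one more tool, called after "Request:" in YAML: its name, and indented under it one key for each argument. send_rows: Moves the arm, as the interface text tells. Its arguments: {"type":"object","properties":{"plan":{"type":"array"},"newtons":{"type":"number"}},"required":["plan"]}

```bash
mkdir -p pics; cat > h.py <<'E'
from cell import robot, imaging
import numpy as np, cv2
def snap(cam,name):
    d=imaging.read_camera(cam)
    cv2.imwrite(f'pics/{name}.png',cv2.cvtColor(d['pixels'],cv2.COLOR_RGB2BGR)); 
    import pickle; pickle.dump(d,open(f'pics/{name}.pkl','wb')); return d
def load(name):
    import pickle; return pickle.load(open(f'pics/{name}.pkl','rb'))
def K(d): return np.array([[d['fx'],0,d['cx']],[0,d['fy'],d['cy']],[0,0,1.]])
def ray(d,uv):
    p=cv2.undistortPoints(np.array([[uv]],float),K(d),np.array(d['dist_coeffs'],float))[0,0]
    T=np.array(d['world_from_camera']); return T[:3,3],T[:3,:3]@np.array([p[0],p[1],1.])
def onz(d,uv,z):
    o,v=ray(d,uv); return o+v*(z-o[2])/v[2]
def two(d1,u1,d2,u2):
    o1,v1=ray(d1,u1);o2,v2=ray(d2,u2)
    v1/=np.linalg.norm(v1);v2/=np.linalg.norm(v2)
    s=np.linalg.lstsq(np.c_[v1,-v2],o2-o1,rcond=None)[0]
    a=o1+s[0]*v1;b=o2+s[1]*v2; return (a+b)/2,np.linalg.norm(a-b)
def proj(d,P):
    T=np.linalg.inv(np.array(d['world_from_camera']))
    r=cv2.Rodrigues(T[:3,:3])[0]
    return cv2.projectPoints(np.array(P,float).reshape(-1,3),r,T[:3,3],K(d),np.array(d['dist_coeffs'],float))[0][:,0]
E
python3 - <<'E'
from h import *
for c in ['side','top','wrist']: d=snap(c,c+'0'); print(c,np.round(d['world_from_camera'],3).tolist(),d['fx'])
print(robot.observe())
E
```

```text
side [[-1.0, -0.017, 0.015, 0.531], [-0.022, 0.61, -0.792, 0.659], [0.004, -0.792, -0.611, 0.619], [0.0, 0.0, 0.0, 1.0]] 438.4935392762371
top [[0.005, -0.985, 0.175, 0.361], [-1.0, -0.002, 0.017, -0.051], [-0.017, -0.175, -0.984, 1.254], [0.0, 0.0, 0.0, 1.0]] 499.66063875829025
wrist [[0.256, 0.93, 0.264, 0.063], [0.967, -0.246, -0.071, 0.525], [-0.001, 0.273, -0.962, 0.385], [0.0, 0.0, 0.0, 1.0]] 404.68410471374307
{'time': 0.15, 'qpos': array([ 1.16501106e+00,  3.42557533e-01,  1.52478346e+00,  8.28798279e-06,
        1.27541692e+00, -1.46022904e-01]), 'qvel': array([-0.00047951, -0.00300569, -0.00246704,  0.00097639,  0.00069585,
       -0.0016459 ]), 'joint_efforts': array([ 1.14325481e-03, -4.31473231e+01, -2.44346273e+01,  7.16561149e-02,
        5.39534516e-02, -8.54894370e-05]), 'tool_pos': array([0.13471305, 0.50710771, 0.22621222]), 'tool_rot': array([-3.14044095e+00, -1.77392656e-04,  2.88182777e+00]), 'contact_force': array([-1.00454855e+00, -9.48001951e-04, -9.19863610e-01]), 'torque': array([-0.00545707,  0.01491182,  0.02847971]), 'opening': 0.09170165878153907}
```

View pics/top0.png

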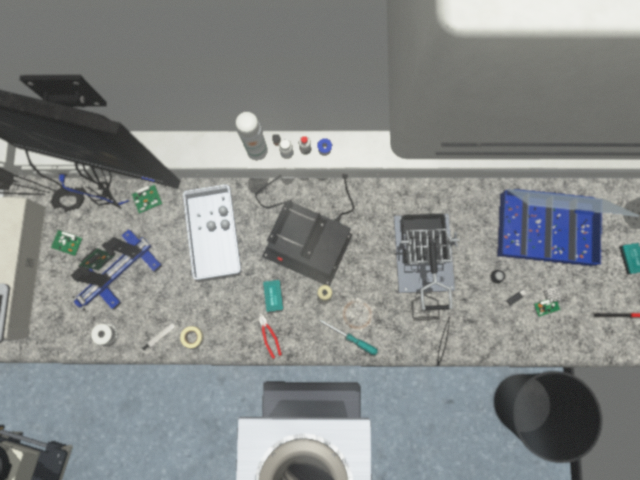

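View pics/side0.png

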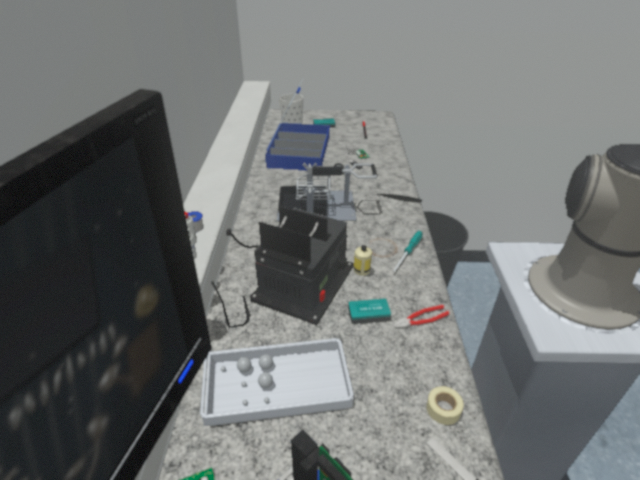

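View pics/wrist0.png

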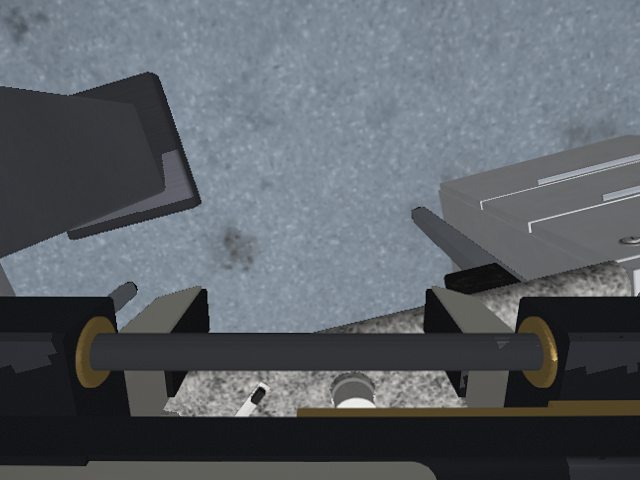

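```bash
python3 - <<'E'
from h import *
for c,r,n in [('top0',(170,175,90,120),'a'),('top0',(380,200,90,130),'b'),('side0',(190,320,180,120),'c'),('side0',(270,140,130,100),'d')]:
    im=cv2.imread(f'pics/{c}.png'); x,y,w,h=r
    s=min(800//w,600//h); cv2.imwrite(f'pics/crop_{n}.png',cv2.resize(im[y:y+h,x:x+w],None,fx=s,fy=s,interpolation=cv2.INTER_CUBIC)); print(n,s)
d=load('top0')
im=cv2.cvtColor(d['pixels'],cv2.COLOR_RGB2HSV)
g=cv2.cvtColor(d['pixels'],cv2.COLOR_RGB2GRAY)
# tray corners rough onto z=.025
for uv in [(183,189),(230,184),(241,274),(194,281)]: print(uv,onz(d,uv,.025).round(4))
E
```

```text
a 5
b 4
c 4
d 6
(183, 189) [0.7133 0.3132 0.025 ]
(230, 184) [0.7264 0.1927 0.025 ]
(241, 274) [0.4952 0.1572 0.025 ]
(194, 281) [0.4774 0.2735 0.025 ]
```

View pics/crop_a.png

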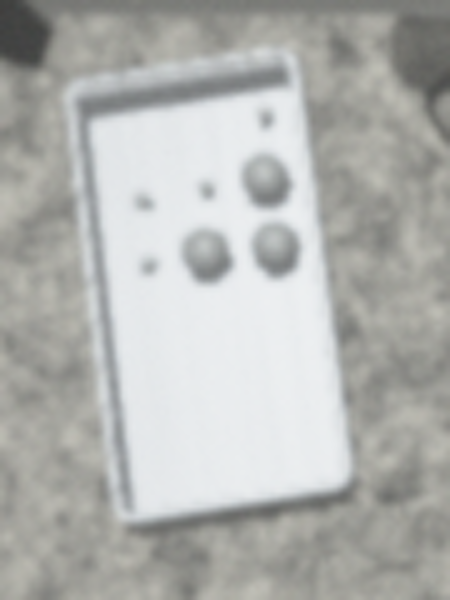

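View pics/crop_b.png

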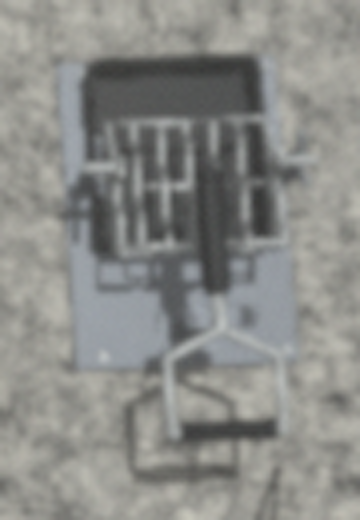

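View pics/crop_c.png

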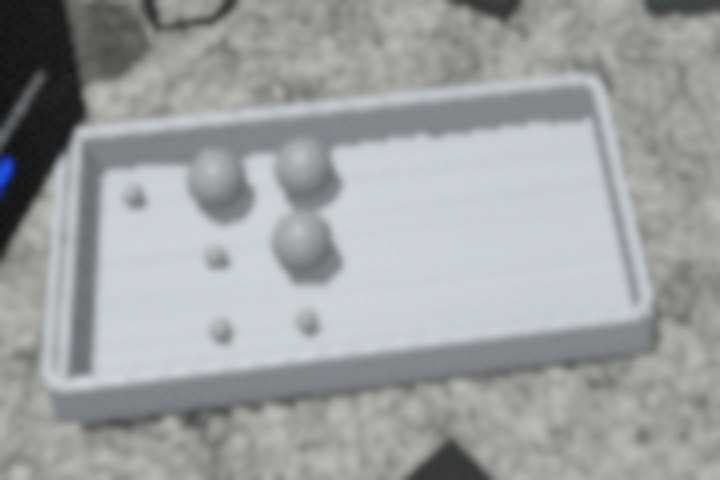

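View pics/crop_d.png

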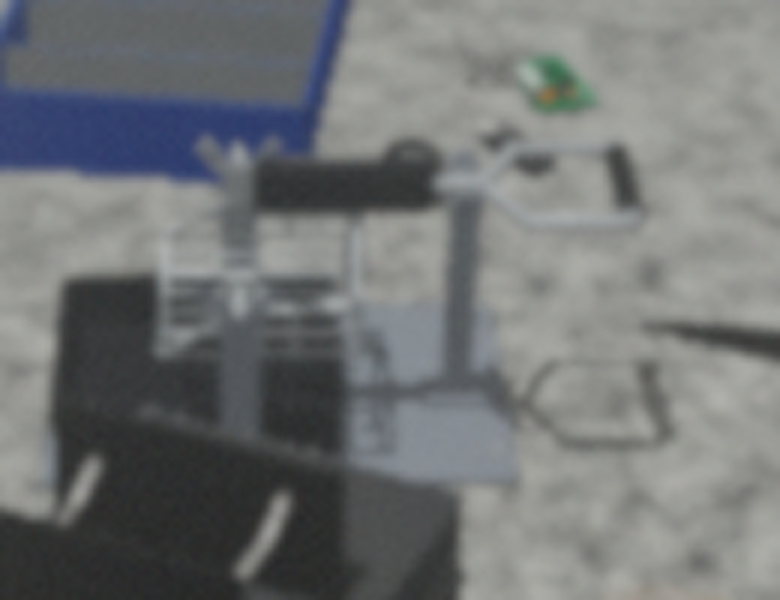

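```bash
python3 - <<'E'
from h import *
t=load('top0');s=load('side0')
def cp(x,y,sc,ox,oy): return ((x+.5)/sc-.5+ox,(y+.5)/sc-.5+oy)
A=lambda x,y:cp(x,y,5,170,175)
B=lambda x,y:cp(x,y,4,380,200)
C=lambda x,y:cp(x,y,4,190,320)
D=lambda x,y:cp(x,y,6,270,140)
print('tray rim')
P=[]
for n,a,c in [('FL',(70,84),(45,385)),('FR',(296,50),(78,128)),('NR',(352,487),(600,75)),('NL',(118,522),(652,300))]:
    print(n,onz(t,A(*a),.025).round(4),onz(s,C(*c),.025).round(4),two(t,A(*a),s,C(*c)))
print('balls')
for n,a,c,z in [('L1',(267,180),(217,177),.0155),('L2',(207,255),(303,243),.0155),('L3',(276,249),(304,167),.0155),('s',(266,118),(134,196),.0075),('s',(207,190),(217,257),.0075),('s',(144,201),(220,331),.0075),('s',(148,266),(307,322),.0075)]:
    print(n,onz(t,A(*a),z).round(4),onz(s,C(*c),z).round(4))
print('cradle base')
for b in [(58,62),(272,58),(296,366),(76,370)]: print(onz(t,B(*b),.005).round(4))
print('grip ends top', [onz(t,B(*b),.113).round(4) for b in [(212,160),(216,292)]], [onz(s,D(*b),.105).round(4) for b in [(253,182),(440,182)]])
print('bar',[onz(t,B(*b),.104).round(4) for b in [(175,432),(278,427)]],[onz(s,D(*b),.102).round(4) for b in [(618,148),(636,214)]])
E
```

```text
tray rim
FL [0.7069 0.3113 0.025 ] [0.7082 0.3108 0.025 ] (array([0.70739568, 0.31122368, 0.02548921]), np.float64(0.0012136969819747765))
FR [0.7248 0.1957 0.025 ] [0.7215 0.1942 0.025 ] (array([0.7226013 , 0.19526502, 0.02673349]), np.float64(0.0032358475799462555))
NR [0.5002 0.1599 0.025 ] [0.5024 0.1601 0.025 ] (array([0.50130453, 0.1598279 , 0.02437647]), np.float64(0.0021007914430561585))
NL [0.4824 0.2758 0.025 ] [0.4842 0.2698 0.025 ] (array([0.48326592, 0.27394573, 0.03088709]), np.float64(0.0029445578784871697))
balls
L1 [0.6587 0.2101 0.0155] [0.6615 0.2103 0.0155]
L2 [0.6196 0.2392 0.0155] [0.6221 0.2411 0.0155]
L3 [0.6227 0.2041 0.0155] [0.626  0.2043 0.0155]
s [0.6936 0.2135 0.0075] [0.6962 0.2147 0.0075]
s [0.6554 0.2426 0.0075] [0.6572 0.243  0.0075]
s [0.6496 0.2749 0.0075] [0.6509 0.2761 0.0075]
s [0.6155 0.2712 0.0075] [0.6176 0.2713 0.0075]
cradle base
[ 0.6496 -0.2274  0.005 ]
[ 0.6524 -0.364   0.005 ]
[ 0.456  -0.3708  0.005 ]
[ 0.4532 -0.2341  0.005 ]
grip ends top [array([ 0.5667, -0.2998,  0.113 ]), array([ 0.4899, -0.2993,  0.113 ])] [array([ 0.5656, -0.2961,  0.105 ]), array([ 0.4895, -0.2984,  0.105 ])]
bar [array([ 0.4108, -0.2751,  0.104 ]), array([ 0.4138, -0.3338,  0.104 ])] [array([ 0.4139, -0.336 ,  0.102 ]), array([ 0.411 , -0.2795,  0.102 ])]
```

Request:
send_rows:
  plan:
    - [[0.02, -0.03, 0.01], [0, 0, 0.02], 60]
    - [[0.027, -0.036, 0.01], [0, 0, 0.03], 60]
    - [[0.027, -0.036, 0.01], [0, 0, 0.03], 60]
    - [[0.027, -0.036, 0.01], [0, 0, 0.03], 60]
    - [[0.027, -0.036, 0.01], [0, 0, 0.03], 60]
    - [[0.027, -0.036, 0], [0, 0, 0.03], 60]
    - [[0.027, -0.036, 0], [0, 0, 0.03], 60]
    - [[0.027, -0.036, 0], [0, 0, 0.03], 60]
    - [[0.027, -0.036, 0], [0, 0, 0.03], 60]
    - [[0.02, -0.04, 0], [0, 0, 0.03], 60]
    - [[0.015, -0.04, 0], [0, 0, 0], 60]
    - [[0.015, -0.04, 0], [0, 0, 0], 60]
    - [[0.015, -0.04, 0], [0, 0, 0], 60]
    - [[0.015, -0.04, 0], [0, 0, 0], 60]
    - [[0.015, -0.04, 0], [0, 0, 0], 60]
    - [[0.015, -0.04, 0], [0, 0, 0], 60]
    - [[0.015, -0.04, 0], [0, 0, 0], 60]
    - [[0.015, -0.04, -0.01], [0, 0, 0], 60]
    - [[0.01, -0.04, -0.02], [0, 0, 0], 60]
    - [[0.006, -0.04, -0.02], [0, 0, 0], 60]

```text
time: 2.15
tool_pos: [0.5273, -0.2523, 0.2259]
tool_rot: [3.142, 0.0, -3.111]
contact_force: [0.2, 0.3, -0.4]
opening: 0.0702
```

Request:
send_rows:
  plan:
    - [[0, -0.025, 0], [0, 0, 0], 100]
    - [[0, -0.02, 0], [0, 0, 0], 100]
    - [[0, 0, 0], [0, 0, 0], 100]
    - [[0, 0, 0], [0, 0, 0], 100]

```text
time: 2.55
tool_pos: [0.5269, -0.2952, 0.227]
tool_rot: [3.141, 0.0, -3.112]
contact_force: [0.4, 0.5, 0.6]
opening: 0.0559
```

```bash
python3 - <<'E'
from h import *
for c in ['side','top','wrist']: d=snap(c,c+'1'); 
print(robot.observe()['tool_pos'])
for n,r in [('top1',(380,170,120,150)),('side1',(250,130,150,110))]:
    im=cv2.imread(f'pics/{n}.png');x,y,w,h=r
    s=min(800//w,600//h);cv2.imwrite(f'pics/crop_{n}.png',cv2.resize(im[y:y+h,x:x+w],None,fx=s,fy=s,interpolation=cv2.INTER_CUBIC))
E
```

```text
[ 0.52712641 -0.2943261   0.22738161]
```

View pics/wrist1.png

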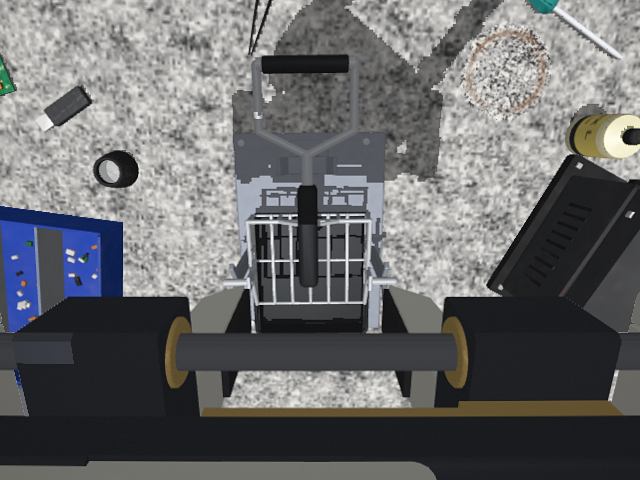

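View pics/crop_side1.png

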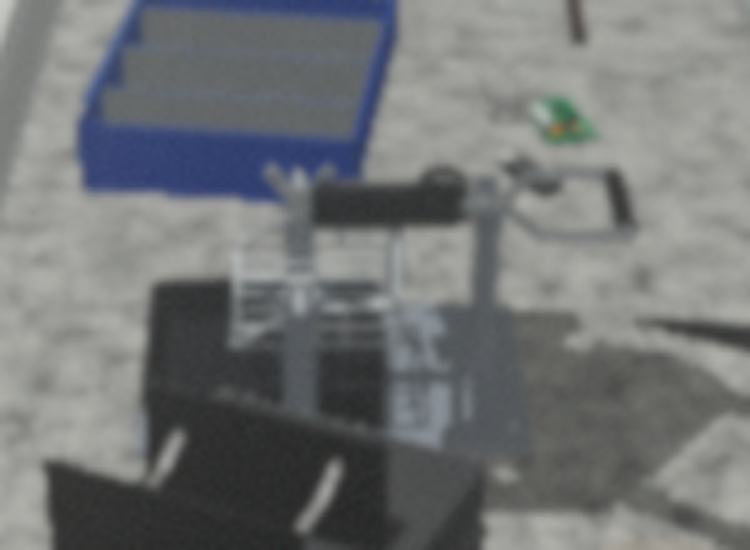

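```bash
python3 - <<'E'
from h import *
d=load('wrist1');print(np.round(d['world_from_camera'],3).tolist())
g=cv2.cvtColor(d['pixels'],cv2.COLOR_RGB2GRAY)
for r in (195,210,240,260,275):
    print(r,[int(x) for x in g[r,290:330]])
for uv,z in [((308,187),.113),((308.5,287),.113),((262,64),.107),((349,63),.107),((223,283),.082),((398,285),.082),((234,133),.005),((385,133),.005)]: print(uv,onz(d,uv,z).round(4))
E
```

```text
[[-0.032, 0.961, 0.274, 0.453], [0.999, 0.031, 0.009, -0.298], [0.001, 0.274, -0.962, 0.386], [0.0, 0.0, 0.0, 1.0]]
195 [118, 118, 118, 118, 120, 107, 74, 39, 18, 20, 23, 23, 23, 26, 24, 24, 25, 24, 25, 25, 25, 24, 23, 21, 22, 19, 14, 63, 91, 89, 88, 88, 87, 85, 83, 81, 79, 79, 81, 84]
210 [87, 86, 88, 88, 87, 88, 90, 69, 16, 21, 20, 21, 22, 26, 23, 24, 22, 23, 23, 24, 24, 23, 23, 26, 21, 20, 20, 50, 82, 90, 88, 89, 90, 89, 89, 89, 87, 88, 87, 86]
240 [233, 234, 142, 76, 85, 81, 58, 18, 22, 29, 34, 43, 49, 58, 64, 64, 64, 63, 64, 61, 59, 56, 55, 47, 42, 36, 29, 38, 68, 83, 83, 81, 83, 82, 82, 77, 109, 183, 214, 167]
260 [188, 205, 158, 153, 207, 206, 209, 213, 168, 37, 31, 38, 42, 50, 56, 56, 57, 58, 59, 59, 58, 57, 54, 47, 42, 37, 29, 46, 153, 208, 205, 206, 207, 207, 208, 208, 196, 194, 204, 186]
275 [140, 230, 231, 138, 15, 18, 20, 21, 21, 26, 32, 38, 40, 45, 49, 53, 53, 53, 53, 53, 54, 55, 52, 49, 45, 39, 32, 29, 53, 69, 68, 67, 68, 67, 67, 62, 98, 173, 210, 173]
(308, 187) [ 0.4905 -0.3021  0.113 ]
(308.5, 287) [ 0.5628 -0.2998  0.113 ]
(262, 64) [ 0.4139 -0.3336  0.107 ]
(349, 63) [ 0.4115 -0.2782  0.107 ]
(223, 283) [ 0.5741 -0.3688  0.082 ]
(398, 285) [ 0.5713 -0.2281  0.082 ]
(234, 133) [ 0.4586 -0.3722  0.005 ]
(385, 133) [ 0.4542 -0.2351  0.005 ]
```

Request:
send_rows:
  plan:
    - [[0, -0.003, -0.03], [0, 0, 0.01], 100]
    - [[0, -0.003, -0.03], [0, 0, 0], 100]
    - [[0, 0, -0.03], [0, 0, 0], 100]
    - [[0, 0, -0.03], [0, 0, 0], 100]
    - [[0, 0, -0.021], [0, 0, 0], 100]
    - [[0, 0, 0], [0, 0, 0], 100]
    - [[0, 0, 0], [0, 0, 0], 130]
    - [[0, 0, 0], [0, 0, 0], 150]
    - [[0, 0, 0], [0, 0, 0], 180]
    - [[0, 0, 0], [0, 0, 0], 210]
    - [[0, 0, 0], [0, 0, 0], 230]
    - [[0, 0, 0], [0, 0, 0], 255]
    - [[0, 0, 0], [0, 0, 0], 255]
    - [[0, 0, 0], [0, 0, 0], 255]
  newtons: 60

```text
time: 4.1
tool_pos: [0.527, -0.3016, 0.0861]
tool_rot: [-3.142, 0.0, -3.101]
contact_force: [-1.5, 0.7, 2.5]
opening: 0.0137
```

Request:
send_rows:
  plan:
    - [[0, 0, 0.01], [0, 0, 0], 255]
    - [[0, 0, 0.02], [0, 0, 0], 255]
    - [[0, 0, 0.03], [0, 0, 0], 255]
    - [[0, 0, 0.04], [0, 0, 0], 255]
    - [[0, 0, 0.04], [0, 0, 0], 255]
    - [[0, 0, 0.04], [0, 0, 0], 255]
    - [[0, 0, 0.02], [0, 0, 0], 255]
    - [[0, 0, 0], [0, 0, 0], 255]

```text
time: 4.9
tool_pos: [0.5277, -0.3023, 0.2894]
tool_rot: [-3.137, 0.005, -3.101]
contact_force: [0.2, -0.8, -3.7]
opening: 0.0138
```

```bash
python3 - <<'E'
from h import *
for c in ['side','wrist']: d=snap(c,c+'2'); 
t=load('top0')
print('monitor',onz(t,(180,187),.2),onz(t,(180,187),.3),onz(t,(115,140),.3))
for uv in [(263,258),(285,202),(350,232),(327,283)]: print('station',onz(t,uv,.18))
E
```

```text
monitor [0.66768456 0.2682317  0.2       ] [0.6386015  0.23795491 0.3       ] [0.73787125 0.37663938 0.3       ]
station [0.51338473 0.08404049 0.18      ]
station [0.63883332 0.03808714 0.18      ]
station [ 0.57124935 -0.10540914  0.18      ]
station [ 0.45940849 -0.05518585  0.18      ]
```

View pics/side2.png

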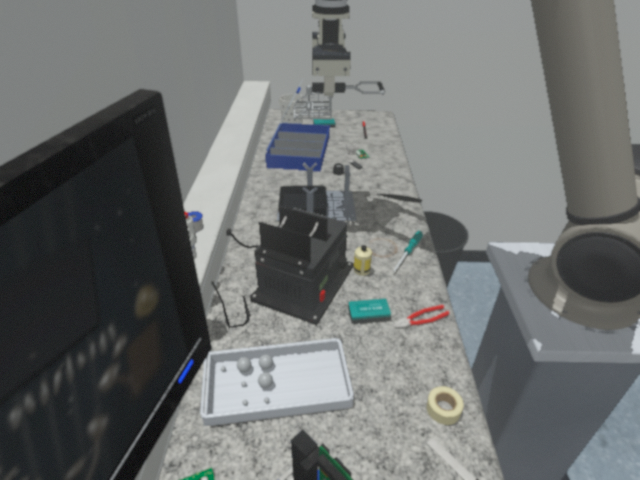

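View pics/wrist2.png

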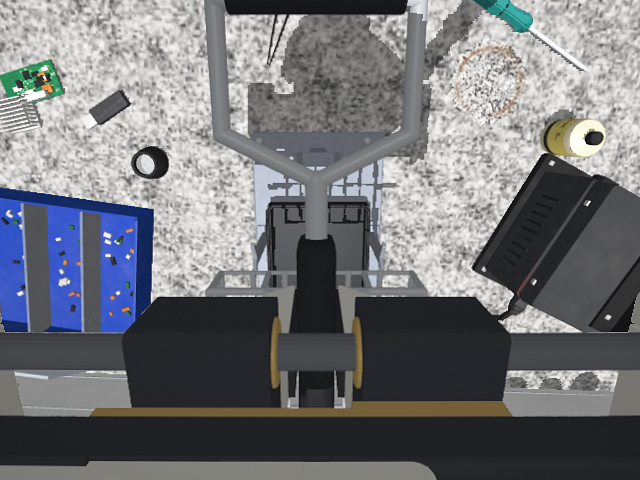

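```bash
python3 - <<'E'
from h import *
t=load('top0');s=load('side0')
print(two(t,(181,187),s,(209,348)),two(t,(181,187),s,(160,95)))
im=cv2.imread('pics/top0.png')[60:220,0:240];cv2.imwrite('pics/m.png',cv2.resize(im,None,fx=3,fy=3))
im=cv2.imread('pics/side0.png')[60:480,0:260];cv2.imwrite('pics/m2.png',im)
E
```

```text
(array([0.68394005, 0.28250828, 0.14527496]), np.float64(0.0006587514728533664)) (array([0.65021992, 0.20965402, 0.4481134 ]), np.float64(0.10834933627840443))
```

View pics/m.png

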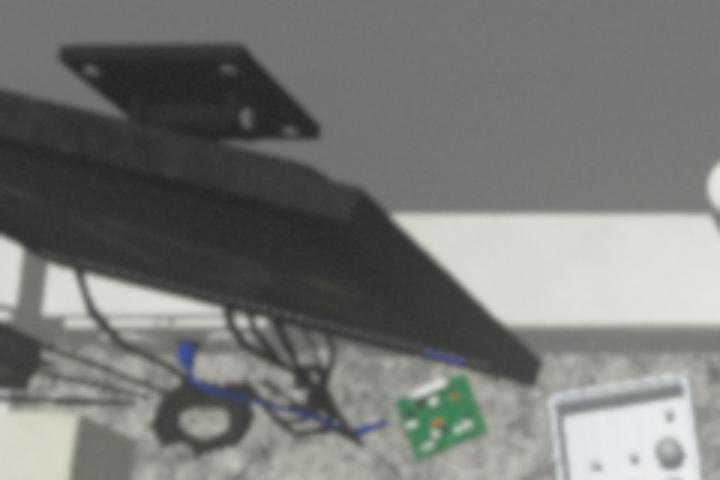

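Request:
send_rows:
  plan:
    - [[0, 0.02, 0], [0, 0, 0], 255]
    - [[0, 0.03, 0], [0, 0, 0.01], 255]
    - [[0, 0.04, 0], [0, 0, 0.01], 255]
    - [[0, 0.04, 0], [0, 0, 0.01], 255]
    - [[0, 0.04, 0], [0, 0, 0.01], 255]
    - [[0, 0.04, 0], [0, 0, 0.01], 255]
    - [[0, 0.04, 0], [0, 0, 0.01], 255]
    - [[0, 0.04, 0], [0, 0, 0.01], 255]
    - [[0, 0.04, 0], [0, 0, 0.01], 255]
    - [[0, 0.04, 0], [0, 0, 0.01], 255]
    - [[0, 0.04, 0], [0, 0, 0.01], 255]
    - [[-0.003, 0.04, 0], [0, 0, 0.01], 255]
    - [[-0.003, 0.04, 0], [0, 0, 0.01], 255]
    - [[-0.003, 0.03, 0], [0, 0, 0.006], 255]
    - [[-0.003, 0.02, -0.02], [0, 0, 0], 255]
    - [[0, 0.023, -0.03], [0, 0, 0], 255]
    - [[0, 0, -0.04], [0, 0, 0], 255]
    - [[0, 0, -0.04], [0, 0, 0], 255]
    - [[0, 0, 0], [0, 0, 0], 255]

```text
time: 6.9
tool_pos: [0.5099, 0.2599, 0.1481]
tool_rot: [-3.139, -0.016, -2.975]
contact_force: [-0.7, -1.3, -3.3]
opening: 0.0136
```

```bash
python3 - <<'E'
from h import *
for c in ['side','top','wrist']: d=snap(c,c+'3'); 
print(robot.observe())
for n,r in [('top3',(150,160,130,150)),('side3',(180,290,240,170))]:
    im=cv2.imread(f'pics/{n}.png');x,y,w,h=r
    s=min(800//w,600//h);cv2.imwrite(f'pics/crop_{n}.png',cv2.resize(im[y:y+h,x:x+w],None,fx=s,fy=s,interpolation=cv2.INTER_CUBIC)); print(s)
E
```

```text
{'time': 7.05, 'qpos': array([ 3.36777002e-01,  4.99076727e-01,  1.47792072e+00,  5.64097834e-05,
        1.16391951e+00, -1.39999014e+00]), 'qvel': array([-0.00200321, -0.03018117, -0.02753444, -0.00074967, -0.00391241,
        0.00108566]), 'joint_efforts': array([ 1.37844980e-01, -4.90590334e+01, -2.24463862e+01, -9.99052660e-03,
        1.97411072e-01,  3.23733957e-04]), 'tool_pos': array([0.51539762, 0.26141299, 0.15657054]), 'tool_rot': array([ 3.14142674e+00,  6.57055268e-04, -2.97564420e+00]), 'contact_force': array([ 0.38369999, -0.2692358 , -2.68382258]), 'torque': array([-0.00432142,  0.01055592,  0.03582957]), 'opening': 0.013548176247464455}
4
3
```

View pics/crop_top3.png

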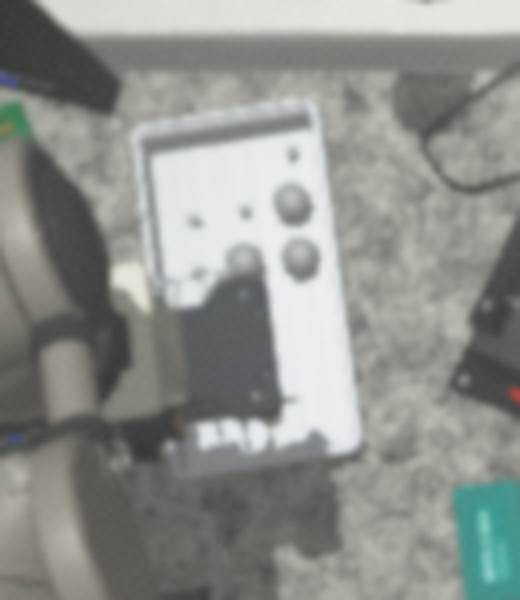

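View pics/crop_side3.png

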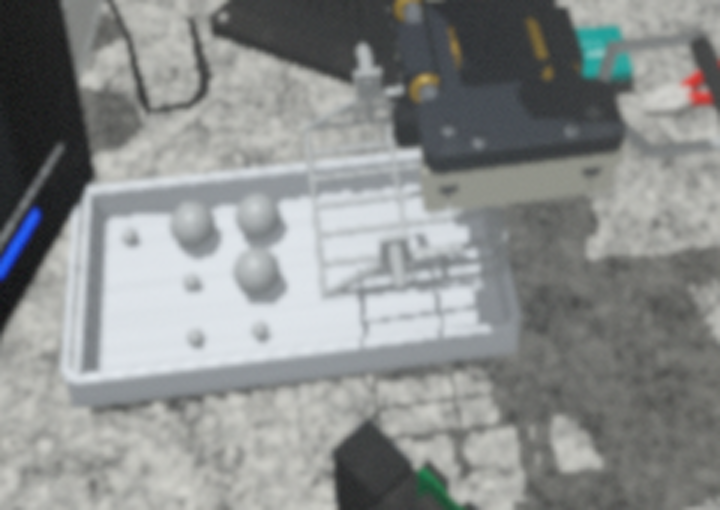

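View pics/wrist3.png

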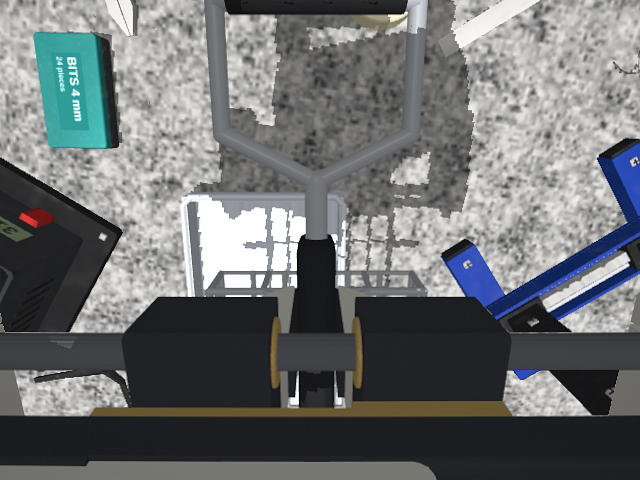

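```bash
python3 - <<'E'
from h import *
d=load('wrist3')
im=cv2.imread('pics/wrist3.png')[170:310,160:360];cv2.imwrite('pics/w.png',cv2.resize(im,None,fx=4,fy=4,interpolation=cv2.INTER_CUBIC))
for uv in [(182,197),(343,193),(182,197),(189,297)]: print(uv,onz(d,uv,.025).round(4))
# top0 & side0 white mask
for n in ['top0','side0']:
    d=load(n);p=d['pixels'].astype(int)
    m=((p[...,2]-p[...,0]>-2)&(p.min(-1)>165)).astype(np.uint8)
    r=(170,175,90,120) if n=='top0' else (190,320,180,120)
    x,y,w,h=r; mm=np.zeros_like(m);mm[y:y+h,x:x+w]=m[y:y+h,x:x+w]
    mm=cv2.morphologyEx(mm,cv2.MORPH_OPEN,np.ones((3,3),np.uint8))
    c=max(cv2.findContours(mm,0,1)[0],key=cv2.contourArea)
    q=np.array([onz(d,tuple(map(float,k[0])),.025)[:2] for k in c],np.float32)
    print(n,cv2.minAreaRect(q),len(c))
E
```

```text
(182, 197) [0.5025 0.1604 0.025 ]
(343, 193) [0.4806 0.2739 0.025 ]
(182, 197) [0.5025 0.1604 0.025 ]
(189, 297) [0.5792 0.1717 0.025 ]
top0 ((0.605341911315918, 0.23578575253486633), (0.2325071543455124, 0.12181881070137024), 9.021978378295898) 352
side0 ((0.6051155924797058, 0.24014899134635925), (0.23304536938667297, 0.11343856900930405), 9.49113655090332) 697
```

View pics/w.png

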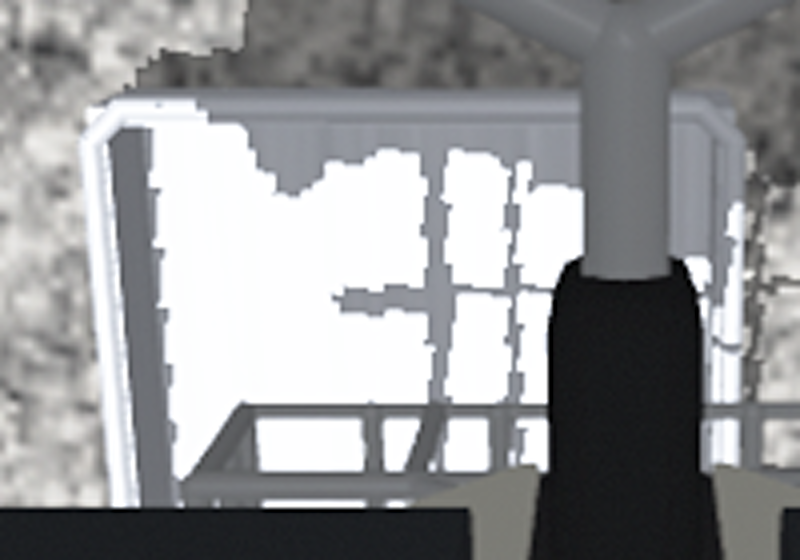

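```bash
python3 - <<'E'
from h import *
d=load('wrist3')
for a in [(300,93),(560,93),(81,150),(110,490),(746,150),(740,440)]:
    u=((a[0]+.5)/4-.5+160,(a[1]+.5)/4-.5+170); print(a,onz(d,u,.025).round(4))
E
```

```text
(300, 93) [0.4933 0.1974 0.025 ]
(560, 93) [0.4856 0.2433 0.025 ]
(81, 150) [0.5102 0.1595 0.025 ]
(110, 490) [0.5754 0.17   0.025 ]
(746, 150) [0.4902 0.278  0.025 ]
(740, 440) [0.5452 0.2873 0.025 ]
```

Request:
send_rows:
  plan:
    - [[0, -0.02, 0], [0, 0, -0.004], 255]
    - [[0, -0.0205, 0], [0, 0, 0], 255]
    - [[0, 0, -0.02], [0, 0, 0], 255]
    - [[0, 0, -0.03], [0, 0, 0], 255]
    - [[0, 0, -0.03], [0, 0, 0], 255]
    - [[0, 0, -0.01], [0, 0, 0], 255]
    - [[0, 0, 0], [0, 0, 0], 255]
    - [[0, 0, 0], [0, 0, 0], 255]

```text
time: 7.85
tool_pos: [0.5163, 0.2213, 0.0677]
tool_rot: [3.141, 0.003, -2.979]
contact_force: [0.4, -0.3, -2.5]
opening: 0.014
```

```bash
python3 - <<'E'
from h import *
for c in ['side','top','wrist']: d=snap(c,c+'4'); 
o=robot.observe();print(o['tool_pos'],o['tool_rot'],o['contact_force'])
for n,r in [('top4',(150,160,130,150)),('side4',(180,290,240,170))]:
    im=cv2.imread(f'pics/{n}.png');x,y,w,h=r
    s=min(800//w,600//h);cv2.imwrite(f'pics/crop_{n}.png',cv2.resize(im[y:y+h,x:x+w],None,fx=s,fy=s,interpolation=cv2.INTER_CUBIC))
E
```

```text
[0.51592988 0.22126455 0.06749024] [ 3.14117222  0.00317467 -2.97927308] [-0.83473058 -0.03764335 -3.65623775]
```

View pics/crop_top4.png

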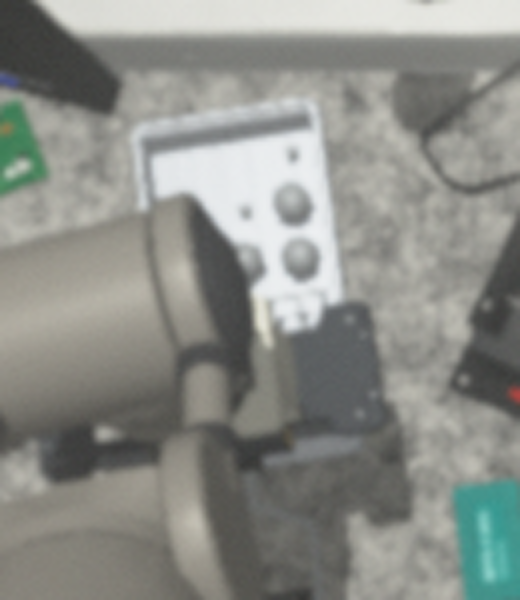

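View pics/crop_side4.png

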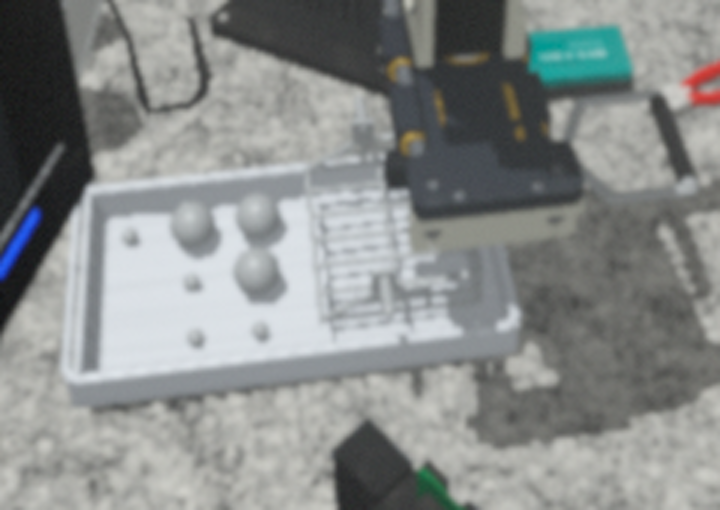

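View pics/wrist4.png

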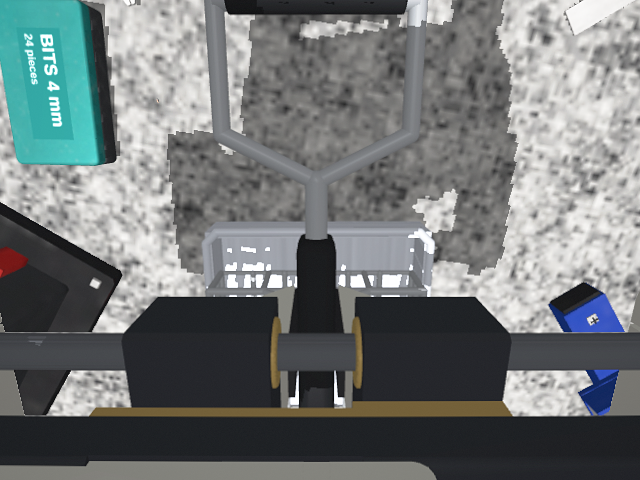

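```bash
python3 - <<'E'
from h import *
im=cv2.imread('pics/wrist4.png')[210:300,190:450];cv2.imwrite('pics/w4.png',cv2.resize(im,None,fx=3,fy=3,interpolation=cv2.INTER_CUBIC))
E
```

```text
(no output)
```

View pics/w4.png

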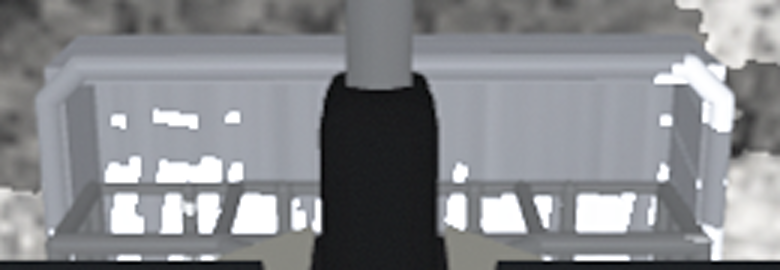

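Request:
send_rows:
  plan:
    - [[0, 0.001, -0.01], [0, 0, 0], 255]
    - [[0, 0, -0.008], [0, 0, 0], 255]
    - [[0, 0, -0.004], [0, 0, 0], 255]
    - [[0, 0, -0.002], [0, 0, 0], 255]
    - [[0, 0, -0.002], [0, 0, 0], 255]
    - [[0, 0, 0], [0, 0, 0], 255]
    - [[0, 0, 0], [0, 0, 0], 255]

```text
time: 8.7
tool_pos: [0.5149, 0.2219, 0.0399]
tool_rot: [3.141, 0.0, -2.979]
contact_force: [-0.6, -0.9, -1.3]
opening: 0.0136
```

Request:
send_rows:
  plan:
    - [[0, 0, -0.001], [0, 0, 0], 255]
    - [[0, 0, 0], [0, 0, 0], 255]
    - [[0, 0, 0], [0, 0, 0], 255]

```text
time: 9.0
tool_pos: [0.5151, 0.222, 0.0395]
tool_rot: [3.141, 0.001, -2.979]
contact_force: [-2.6, -0.8, 5.3]
opening: 0.0136
```

Request:
send_rows:
  plan:
    - [[0, 0, -0.001], [0, 0, 0], 255]
    - [[0, 0, 0], [0, 0, 0], 255]
    - [[0, 0, 0], [0, 0, 0], 255]

```text
time: 9.3
tool_pos: [0.5151, 0.222, 0.0393]
tool_rot: [3.141, 0.001, -2.979]
contact_force: [-5.3, -2.5, 11.7]
opening: 0.0136
```

Request:
send_rows:
  plan:
    - [[0.002, 0.0003, 0], [0, 0, 0], 255]
    - [[0.004, 0.0006, 0], [0, 0, 0], 255]
    - [[0.005, 0.0008, 0], [0, 0, 0], 255]
    - [[0.005, 0.0008, 0], [0, 0, 0], 255]
    - [[0.005, 0.0008, 0], [0, 0, 0], 255]
    - [[0.005, 0.0008, 0], [0, 0, 0], 255]
    - [[0.005, 0.0008, 0], [0, 0, 0], 255]
    - [[0.005, 0.0008, 0], [0, 0, 0], 255]
    - [[0.005, 0.0008, 0], [0, 0, 0], 255]
    - [[0.005, 0.0008, 0], [0, 0, 0], 255]
    - [[0.005, 0.0008, 0], [0, 0, 0], 255]
    - [[0.005, 0.0008, 0], [0, 0, 0], 255]

```text
time: 10.5
tool_pos: [0.5679, 0.2307, 0.0394]
tool_rot: [3.142, -0.006, -2.979]
contact_force: [-16.9, -1.8, 19.4]
opening: 0.0139
```

```bash
python3 - <<'E'
from h import *
d=snap('side','side5')
for n,r in [('side5',(180,290,240,170))]:
    im=cv2.imread(f'pics/{n}.png');x,y,w,h=r
    s=min(800//w,600//h);cv2.imwrite(f'pics/crop_{n}.png',cv2.resize(im[y:y+h,x:x+w],None,fx=s,fy=s,interpolation=cv2.INTER_CUBIC))
E
```

```text
(no output)
```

View pics/crop_side5.png

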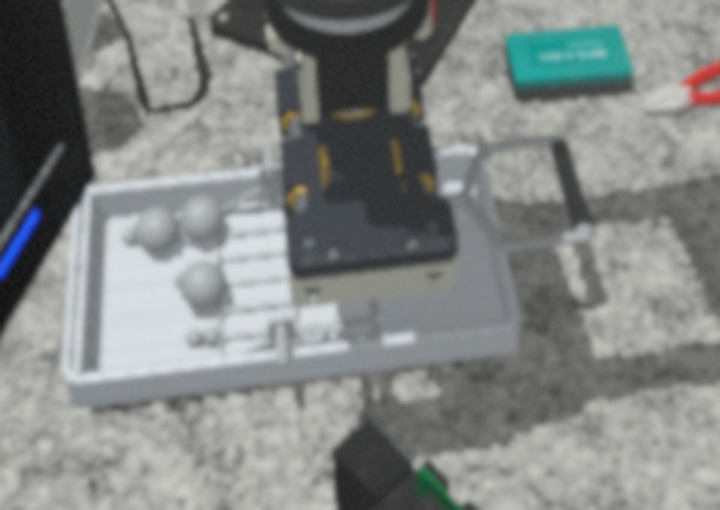

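Request:
send_rows:
  plan:
    - [[0.005, 0.0008, 0.0005], [0, 0, 0], 255]
    - [[0.005, 0.0008, 0], [0, 0, 0], 255]
    - [[0.005, 0.0008, 0], [0, 0, 0], 255]
    - [[0.005, 0.0008, 0], [0, 0, 0], 255]
    - [[0.005, 0.0008, 0], [0, 0, 0], 255]
    - [[0.005, 0.0008, 0], [0, 0, 0], 255]
    - [[0.005, 0.0008, 0], [0, 0, 0], 255]
    - [[0.005, 0.0008, 0], [0, 0, 0], 255]
    - [[0.005, 0.0008, 0], [0, 0, 0], 255]
    - [[0, 0, 0], [0, 0, 0], 255]

```text
time: 11.55
tool_pos: [0.6158, 0.2383, 0.0396]
tool_rot: [3.141, 0.0, -2.979]
contact_force: [-2.2, -0.5, 6.5]
opening: 0.0137
```

```bash
python3 - <<'E'
from h import *
d=snap('side','side6')
for n,r in [('side6',(180,290,240,170))]:
    im=cv2.imread(f'pics/{n}.png');x,y,w,h=r
    s=min(800//w,600//h);cv2.imwrite(f'pics/crop_{n}.png',cv2.resize(im[y:y+h,x:x+w],None,fx=s,fy=s,interpolation=cv2.INTER_CUBIC))
E
```

```text
(no output)
```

View pics/crop_side6.png

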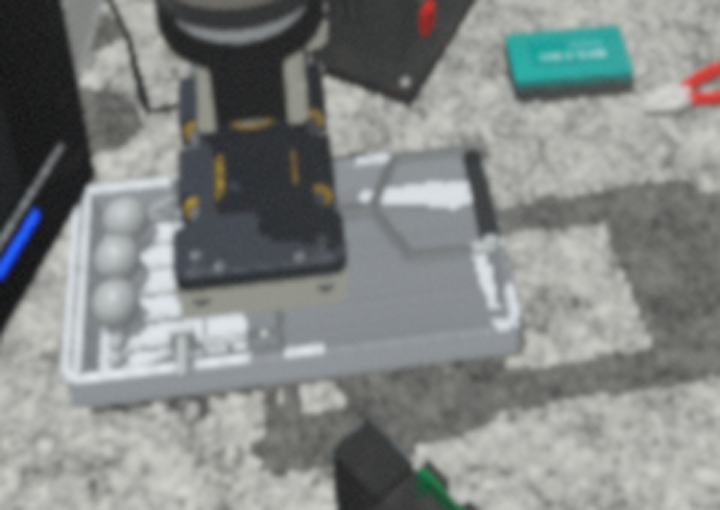

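Request:
send_rows:
  plan:
    - [[0.004, 0.0006, 0], [0, 0, 0], 255]
    - [[0.004, 0.0006, 0], [0, 0, 0], 255]
    - [[0.001, 0.0002, 0], [0, 0, 0], 255]
    - [[0, 0, 0], [0, 0, 0], 255]

```text
time: 12.0
tool_pos: [0.624, 0.2396, 0.0395]
tool_rot: [3.141, -0.001, -2.979]
contact_force: [-7.7, -1.2, 8.7]
opening: 0.0135
```

```bash
python3 - <<'E'
from h import *
d=snap('side','side7')
for n,r in [('side7',(190,330,120,100))]:
    im=cv2.imread(f'pics/{n}.png');x,y,w,h=r
    s=min(800//w,600//h);cv2.imwrite(f'pics/crop_{n}.png',cv2.resize(im[y:y+h,x:x+w],None,fx=s,fy=s,interpolation=cv2.INTER_CUBIC))
E
```

```text
(no output)
```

View pics/crop_side7.png

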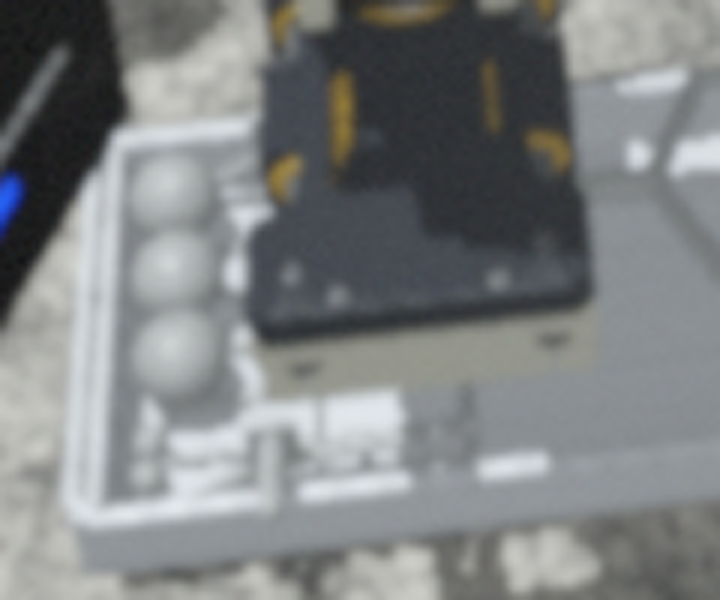

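Request:
send_rows:
  plan:
    - [[0.002, 0.0003, 0], [0, 0, 0], 255]
    - [[0.002, 0.0003, 0], [0, 0, 0], 255]
    - [[0, 0, 0], [0, 0, 0], 255]

```text
time: 12.35
tool_pos: [0.6281, 0.2401, 0.0395]
tool_rot: [3.141, -0.001, -2.979]
contact_force: [-7.0, -1.8, 8.5]
opening: 0.0138
```

Request:
send_rows:
  plan:
    - [[0.002, 0.0003, 0], [0, 0, 0], 255]
    - [[0.002, 0.0003, 0], [0, 0, 0], 255]
    - [[0, 0, 0], [0, 0, 0], 255]

```text
time: 12.65
tool_pos: [0.6282, 0.2401, 0.0396]
tool_rot: [-3.141, -0.01, -2.979]
contact_force: [-21.3, -4.2, 19.4]
opening: 0.0136
```

```bash
python3 - <<'E'
from h import *
d=snap('side','side8')
for n,r in [('side8',(190,330,120,100))]:
    im=cv2.imread(f'pics/{n}.png');x,y,w,h=r
    s=min(800//w,600//h);cv2.imwrite(f'pics/crop_{n}.png',cv2.resize(im[y:y+h,x:x+w],None,fx=s,fy=s,interpolation=cv2.INTER_CUBIC))
E
```

```text
(no output)
```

View pics/crop_side8.png

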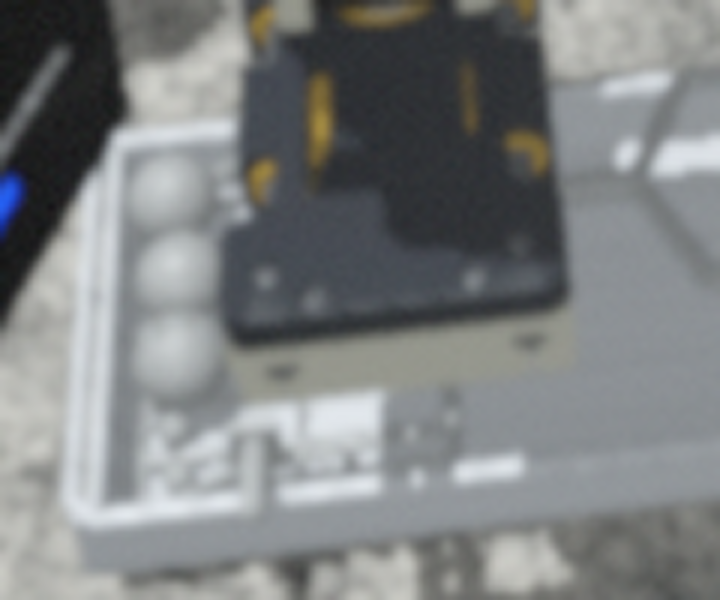

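Request:
send_rows:
  plan:
    - [[-0.0013, -0.0002, 0.0005], [0.0056, -0.0345, 0], 255]
    - [[-0.0013, -0.0002, 0.0005], [0.0056, -0.0345, 0], 255]
    - [[-0.0013, -0.0002, 0.0004], [0.0056, -0.0345, 0], 255]
    - [[-0.0013, -0.0002, 0.0004], [0.0056, -0.0345, 0], 255]
    - [[-0.0013, -0.0002, 0.0004], [0.0056, -0.0345, 0], 255]
    - [[-0.0013, -0.0002, 0.0004], [0.0056, -0.0345, 0], 255]
    - [[0, 0, 0], [0, 0, 0], 255]
    - [[0, 0, 0], [0, 0, 0], 255]

```text
time: 13.5
tool_pos: [0.6246, 0.2393, 0.0403]
tool_rot: [-3.141, 0.208, -2.979]
contact_force: [-0.1, -0.2, -4.5]
opening: 0.0132
```

```bash
python3 - <<'E'
from h import *
d=snap('side','side9')
for n,r in [('side9',(190,330,120,100))]:
    im=cv2.imread(f'pics/{n}.png');x,y,w,h=r
    s=min(800//w,600//h);cv2.imwrite(f'pics/crop_{n}.png',cv2.resize(im[y:y+h,x:x+w],None,fx=s,fy=s,interpolation=cv2.INTER_CUBIC))
E
```

```text
(no output)
```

View pics/crop_side9.png

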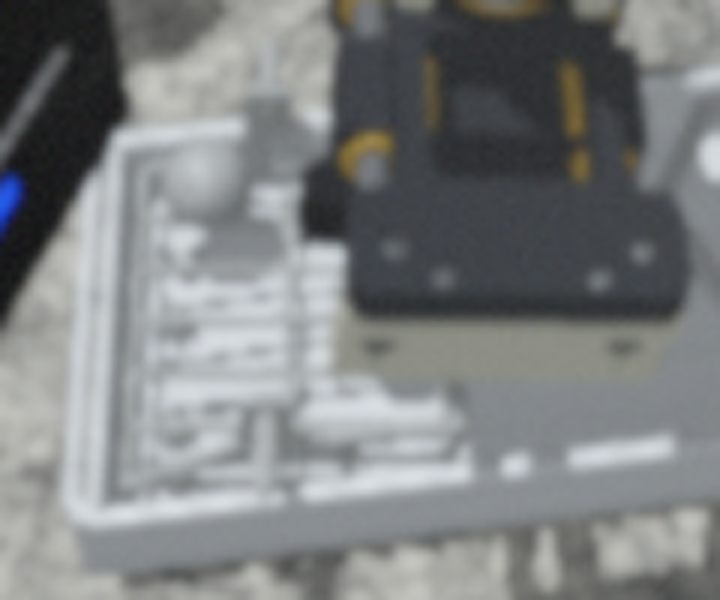

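Request:
send_rows:
  plan:
    - [[0, 0, 0.001], [0.0032, -0.0197, 0], 255]
    - [[0, 0, 0.001], [0, 0, 0], 255]
    - [[0, 0, 0], [0, 0, 0], 255]

```text
time: 13.85
tool_pos: [0.6252, 0.2394, 0.0426]
tool_rot: [-3.141, 0.229, -2.979]
contact_force: [-0.1, -0.4, -4.9]
opening: 0.0136
```

```bash
python3 - <<'E'
from h import *
d=snap('side','side10');snap('top','top10');snap('wrist','wrist10')
for n,r in [('side10',(190,330,120,100)),('top10',(150,160,130,150))]:
    im=cv2.imread(f'pics/{n}.png');x,y,w,h=r
    s=min(800//w,600//h);cv2.imwrite(f'pics/crop_{n}.png',cv2.resize(im[y:y+h,x:x+w],None,fx=s,fy=s,interpolation=cv2.INTER_CUBIC))
E
```

```text
(no output)
```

View pics/crop_side10.png

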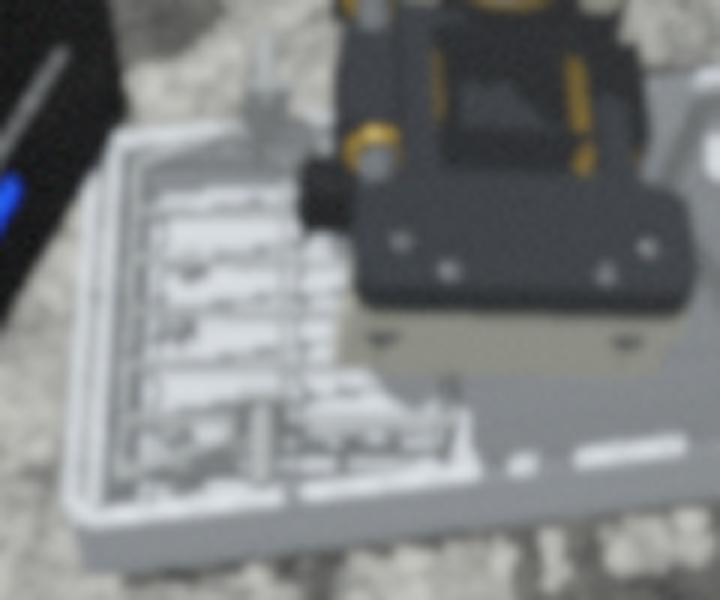

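View pics/crop_top10.png

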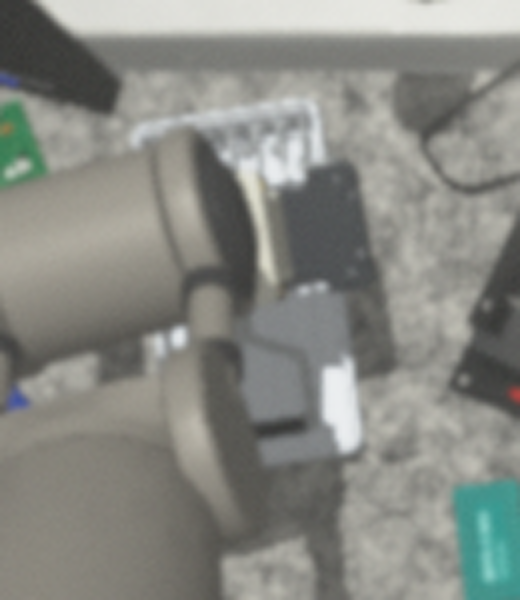

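View pics/wrist10.png

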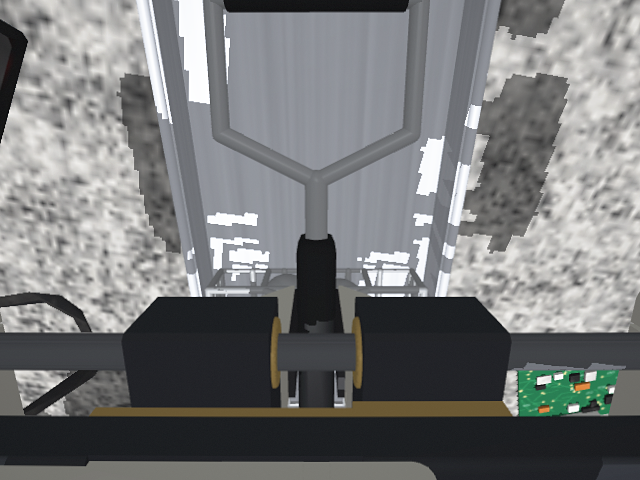

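Request:
send_rows:
  plan:
    - [[0, 0, 0.004], [0, 0, 0], 255]
    - [[0, 0, 0.008], [0, 0, 0], 255]
    - [[-0.004, -0.0006, 0.01], [0, 0, 0], 255]
    - [[-0.008, -0.0013, 0.01], [0, 0, 0], 255]
    - [[-0.012, -0.002, 0.01], [0, 0, 0], 255]
    - [[-0.012, -0.002, 0.01], [0, 0, 0], 255]
    - [[-0.014, -0.002, 0.012], [0, 0, 0], 255]
    - [[-0.014, -0.002, 0.014], [0, 0, 0], 255]
    - [[-0.014, -0.002, 0.014], [0, 0, 0], 255]
    - [[-0.014, -0.002, 0.014], [0, 0, 0], 255]
    - [[-0.01, -0.002, 0.014], [0, 0, 0], 255]
    - [[-0.006, -0.001, 0.01], [0, 0, 0], 255]
    - [[-0.002, 0, 0.005], [0, 0, 0], 255]
    - [[0, 0, 0], [0, 0, 0], 255]

```text
time: 15.4
tool_pos: [0.5153, 0.2227, 0.179]
tool_rot: [3.141, 0.232, -2.979]
contact_force: [-0.3, 0.2, -5.5]
opening: 0.0137
```

```bash
python3 - <<'E'
from h import *
d=snap('side','side11');snap('top','top11');snap('wrist','wrist11')
for n,r in [('side11',(180,250,240,180)),('top11',(150,160,130,150))]:
    im=cv2.imread(f'pics/{n}.png');x,y,w,h=r
    s=min(800//w,600//h);cv2.imwrite(f'pics/crop_{n}.png',cv2.resize(im[y:y+h,x:x+w],None,fx=s,fy=s,interpolation=cv2.INTER_CUBIC))
E
```

```text
(no output)
```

View pics/crop_side11.png

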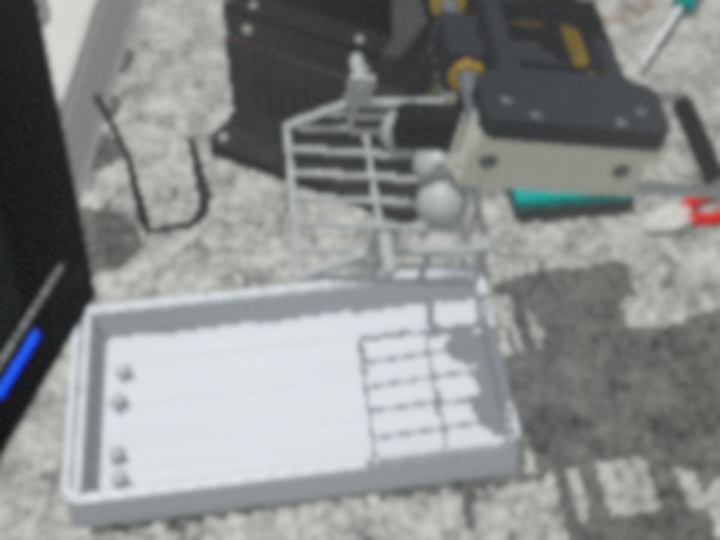

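View pics/crop_top11.png

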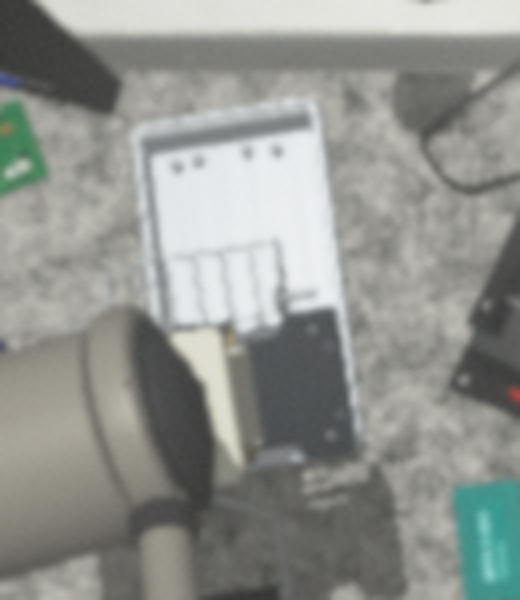

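View pics/wrist11.png

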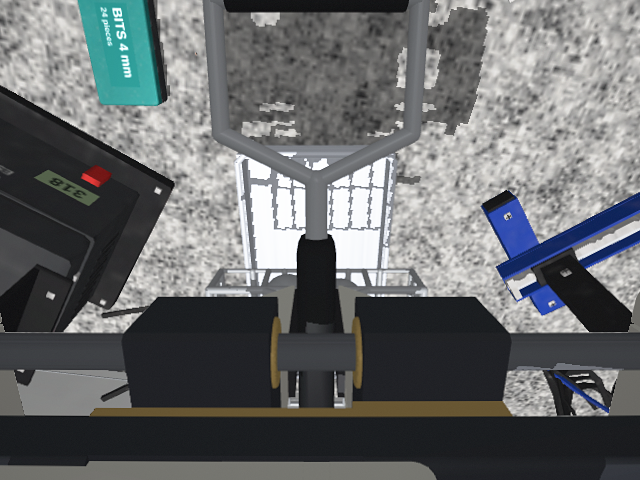

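Request:
send_rows:
  plan:
    - [[0, 0, 0.015], [0, 0, 0], 255]
    - [[0, 0, 0.025], [0, 0, 0], 255]
    - [[0, 0, 0.03], [0, 0, 0], 255]
    - [[0, -0.006, 0.03], [0, 0, 0], 255]
    - [[0, -0.012, 0.02], [0, 0, 0], 255]
    - [[0, -0.018, 0.01], [0, 0, -0.01], 255]
    - [[0, -0.024, 0], [0, 0, -0.01], 255]
    - [[0.001, -0.028, 0], [0, 0, -0.01], 255]
    - [[0.001, -0.03, 0], [0, 0, -0.01], 255]
    - [[0.001, -0.03, 0], [0, 0, -0.01], 255]
    - [[0.001, -0.03, 0], [0, 0, -0.01], 255]
    - [[0.001, -0.03, 0], [0, 0, -0.01], 255]
    - [[0.001, -0.03, 0], [0, 0, -0.01], 255]
    - [[0.001, -0.03, 0], [0, 0, -0.01], 255]
    - [[0.001, -0.03, 0], [0, 0, -0.01], 255]
    - [[0.001, -0.03, 0], [0, 0, -0.01], 255]
    - [[0.001, -0.03, 0], [0, 0, -0.01], 255]
    - [[0.001, -0.03, 0], [0, 0, -0.002], 255]
    - [[0.001, -0.03, 0], [0, 0, 0], 255]
    - [[0.001, -0.03, 0], [0, 0, 0], 255]

```text
time: 17.55
tool_pos: [0.5279, -0.227, 0.3067]
tool_rot: [3.141, 0.228, -3.102]
contact_force: [1.0, 0.0, -4.7]
opening: 0.0138
```

Request:
send_rows:
  plan:
    - [[0, -0.028, 0], [0, 0, 0], 255]
    - [[0, -0.022, 0], [0, 0, 0], 255]
    - [[0, -0.016, 0], [0, 0, 0], 255]
    - [[0, -0.008, 0], [0, 0, 0], 255]
    - [[0, -0.003, 0], [0, 0, 0], 255]
    - [[0, 0, 0], [0, 0, 0], 255]
    - [[0, 0, 0], [0, 0, 0], 255]

```text
time: 18.25
tool_pos: [0.5282, -0.3016, 0.308]
tool_rot: [3.141, 0.23, -3.1]
contact_force: [-0.8, 0.8, -5.1]
opening: 0.0135
```

Request:
send_rows:
  plan:
    - [[0, 0, -0.01], [-0.0011, 0.0275, 0], 255]
    - [[0, 0, -0.02], [-0.0011, 0.0275, 0], 255]
    - [[0, 0, -0.025], [-0.0011, 0.0275, 0], 255]
    - [[0, 0, -0.025], [-0.0011, 0.0275, 0], 255]
    - [[0, 0, -0.025], [-0.0011, 0.0275, 0], 255]
    - [[-0.001, 0, -0.025], [-0.0011, 0.0275, 0], 255]
    - [[0, 0, -0.02], [-0.0011, 0.0275, 0], 255]
    - [[0, 0, -0.01], [-0.0009, 0.0225, 0], 255]
    - [[0, 0, -0.01], [0, 0.005, 0], 255]
    - [[0, 0, -0.006], [0, 0, 0], 255]
    - [[0, 0, 0], [0, 0, 0], 255]
    - [[0, 0, 0], [0, 0, 0], 255]

```text
time: 19.45
tool_pos: [0.5272, -0.3028, 0.1326]
tool_rot: [-3.141, 0.011, -3.102]
contact_force: [-0.3, -0.4, -4.2]
opening: 0.0133
```

```bash
python3 - <<'E'
from h import *
d=snap('side','side12');snap('top','top12');snap('wrist','wrist12')
print(robot.observe()['tool_pos'],robot.observe()['tool_rot'])
for n,r in [('side12',(260,120,130,110)),('top12',(370,170,130,150))]:
    im=cv2.imread(f'pics/{n}.png');x,y,w,h=r
    s=min(800//w,600//h);cv2.imwrite(f'pics/crop_{n}.png',cv2.resize(im[y:y+h,x:x+w],None,fx=s,fy=s,interpolation=cv2.INTER_CUBIC))
E
```

```text
[ 0.52729428 -0.30287394  0.1328175 ] [-3.14051717  0.0109562  -3.10162137]
```

View pics/crop_side12.png

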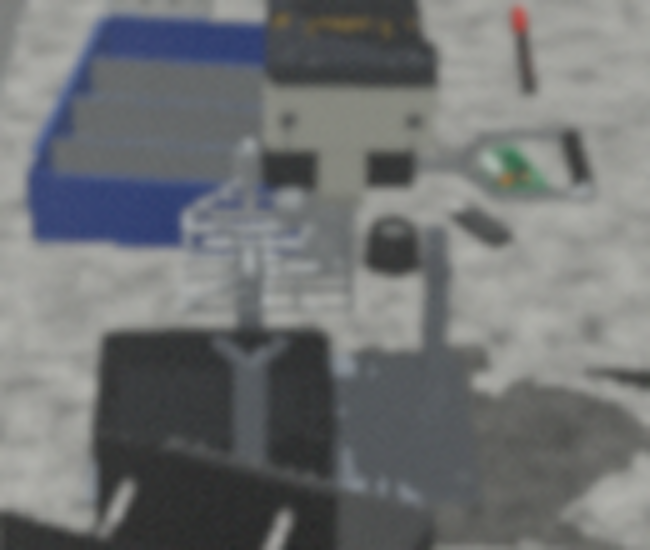

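View pics/crop_top12.png

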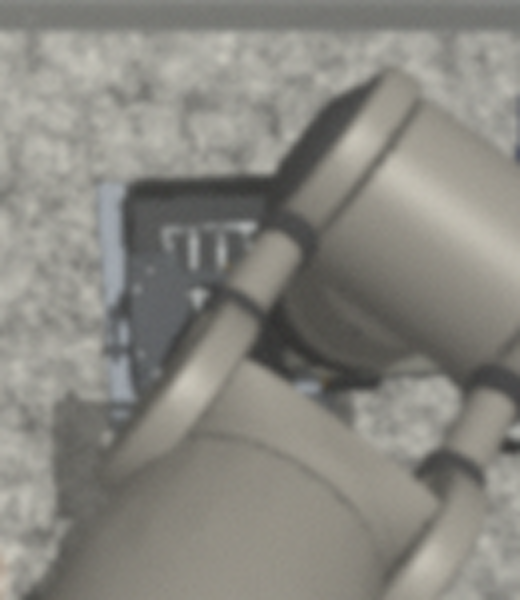

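View pics/wrist12.png

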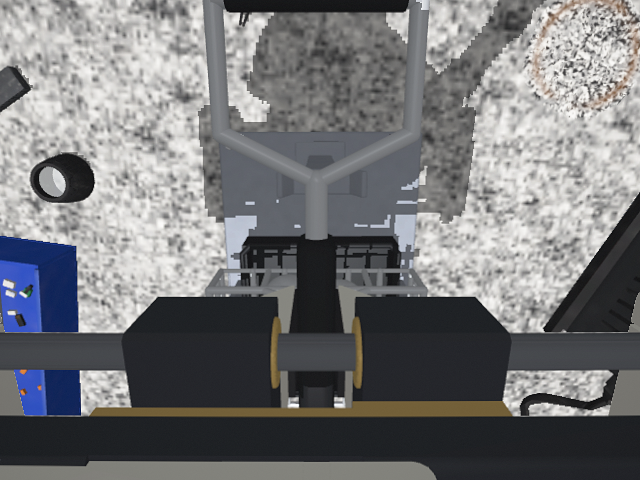

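Request:
send_rows:
  plan:
    - [[0, 0.001, -0.012], [0, 0, 0], 255]
    - [[0, 0, -0.012], [0, 0, 0], 255]
    - [[0, 0, -0.01], [0, 0, 0], 255]
    - [[0, 0, -0.006], [0, 0.005, 0], 255]
    - [[0, 0, -0.003], [0, 0.004, 0], 255]
    - [[0, 0, -0.002], [0, 0, 0], 255]
    - [[0, 0, 0], [0, 0, 0], 255]
    - [[0, 0, 0], [0, 0, 0], 255]

```text
time: 20.4
tool_pos: [0.5273, -0.3016, 0.0872]
tool_rot: [-3.142, 0.001, -3.101]
contact_force: [-0.0, 0.7, -4.5]
opening: 0.0136
```

Request:
send_rows:
  plan:
    - [[0, 0, -0.001], [0, 0, 0], 255]
    - [[0, 0, -0.0005], [0, 0, 0], 255]
    - [[0, 0, 0], [0, 0, 0], 255]
    - [[0, 0, 0], [0, 0, 0], 255]

```text
time: 20.8
tool_pos: [0.5274, -0.3018, 0.0862]
tool_rot: [-3.141, 0.002, -3.101]
contact_force: [-1.9, 1.6, 4.0]
opening: 0.0134
```

Request:
send_rows:
  plan:
    - [[0, 0, 0], [0, 0, 0], 200]
    - [[0, 0, 0], [0, 0, 0], 180]
    - [[0, 0, 0], [0, 0, 0], 150]
    - [[0, 0, 0], [0, 0, 0], 150]
    - [[0, 0, 0], [0, 0, 0], 150]
    - [[0, 0, 0], [0, 0, 0], 150]
    - [[0, 0, 0.01], [0, 0, 0], 150]
    - [[0, 0, 0.02], [0, 0, 0], 150]
    - [[0, 0, 0.03], [0, 0, 0], 150]
    - [[0, 0, 0.03], [0, 0, 0], 150]
    - [[0, 0, 0.03], [0, 0, 0], 150]
    - [[0, 0, 0.02], [0, 0, 0], 150]
    - [[0, 0, 0], [0, 0, 0], 150]

```text
time: 22.1
tool_pos: [0.5283, -0.3024, 0.2296]
tool_rot: [-3.137, 0.006, -3.101]
contact_force: [0.5, -0.2, 0.5]
opening: 0.0376
```

```bash
python3 - <<'E'
from h import *
d=snap('side','side13');snap('wrist','wrist13')
o=robot.observe();print(o['tool_pos'],o['time'],o['contact_force'])
for n,r in [('side13',(260,120,130,110))]:
    im=cv2.imread(f'pics/{n}.png');x,y,w,h=r
    s=min(800//w,600//h);cv2.imwrite(f'pics/crop_{n}.png',cv2.resize(im[y:y+h,x:x+w],None,fx=s,fy=s,interpolation=cv2.INTER_CUBIC))
E
```

```text
[ 0.52697784 -0.30143687  0.22562198] 22.2 [0.27707589 0.21820739 0.14076172]
```

View pics/crop_side13.png

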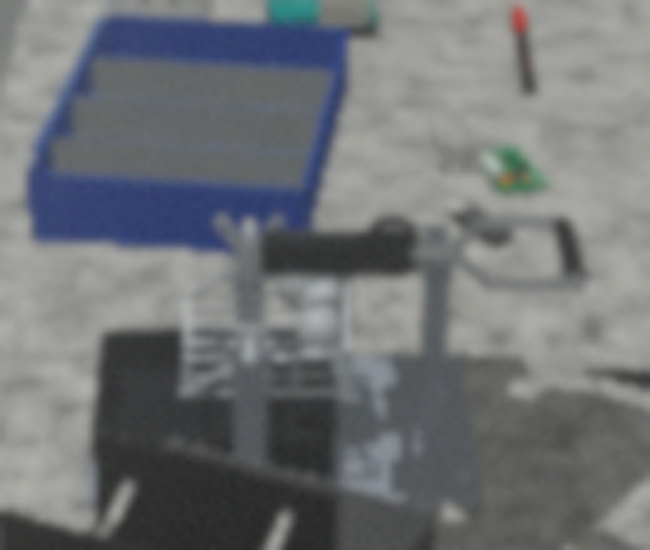

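View pics/wrist13.png

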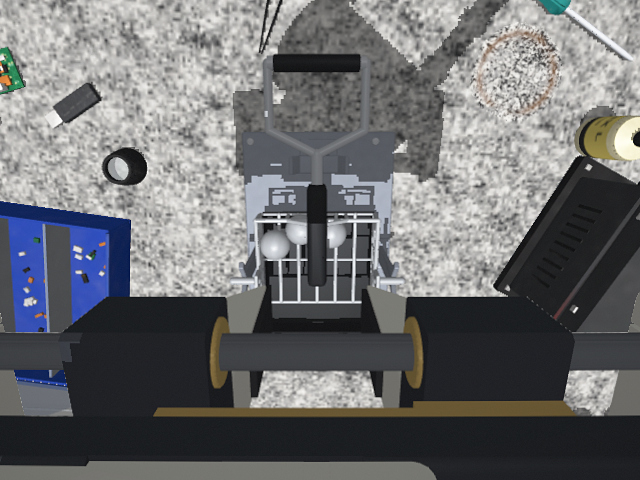

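```bash
python3 - <<'E'
from h import *
d=load('wrist13')
for uv,z in [((273,63),.105),((361,63),.105),((232,282),.082),((400,282),.082),((317,185),.113),((317,284),.113)]: print(uv,onz(d,uv,z).round(4))
E
```

```text
(273, 63) [ 0.4139 -0.3354  0.105 ]
(361, 63) [ 0.4117 -0.2791  0.105 ]
(232, 282) [ 0.5745 -0.3689  0.082 ]
(400, 282) [ 0.5689 -0.2341  0.082 ]
(317, 185) [ 0.4898 -0.3041  0.113 ]
(317, 284) [ 0.5611 -0.3011  0.113 ]
```

Request:
send_rows:
  plan:
    - [[-0.0108, -0.0005, 0], [0, 0, -0.1428], 170]
    - [[-0.0108, -0.0005, 0], [0, 0, -0.1428], 170]
    - [[-0.0108, -0.0005, 0], [0, 0, -0.1428], 170]
    - [[-0.0108, -0.0005, 0], [0, 0, -0.1428], 170]
    - [[-0.0108, -0.0005, 0], [0, 0, -0.1428], 170]
    - [[-0.0108, -0.0005, 0], [0, 0, -0.1428], 170]
    - [[-0.0108, -0.0005, 0], [0, 0, -0.1428], 170]
    - [[-0.0108, -0.0005, 0], [0, 0, -0.1428], 170]
    - [[-0.0108, -0.0005, 0], [0, 0, -0.1428], 170]
    - [[-0.0108, -0.0005, 0], [0, 0, -0.1428], 170]
    - [[-0.0105, -0.0005, 0], [0, 0, -0.1428], 170]
    - [[0, 0, -0.03], [0, 0, 0], 170]
    - [[0, 0, -0.03], [0, 0, 0], 170]
    - [[0, 0, -0.01], [0, 0, 0], 170]
    - [[0, 0, 0], [0, 0, 0], 170]
    - [[0, 0, 0], [0, 0, 0], 170]

```text
time: 23.8
tool_pos: [0.4088, -0.3072, 0.1558]
tool_rot: [3.141, 0.001, 1.611]
contact_force: [-0.1, -0.2, 0.3]
opening: 0.0305
```

```bash
python3 - <<'E'
from h import *
d=snap('side','side14');snap('wrist','wrist14')
o=robot.observe();print(o['tool_pos'],o['tool_rot'],o['time'],o['opening'])
for n,r in [('side14',(260,120,130,110))]:
    im=cv2.imread(f'pics/{n}.png');x,y,w,h=r
    s=min(800//w,600//h);cv2.imwrite(f'pics/crop_{n}.png',cv2.resize(im[y:y+h,x:x+w],None,fx=s,fy=s,interpolation=cv2.INTER_CUBIC))
E
```

```text
[ 0.40916804 -0.30751286  0.15650703] [3.13972988e+00 2.12970007e-03 1.61116147e+00] 23.9 0.030197655303898324
```

View pics/crop_side14.png

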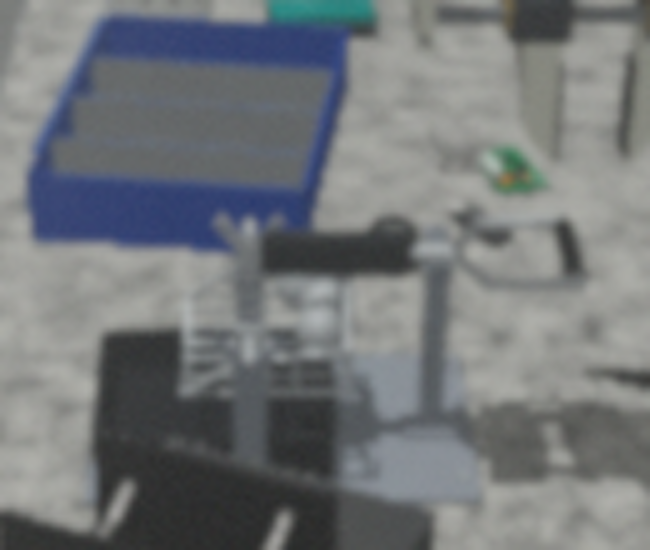

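View pics/wrist14.png

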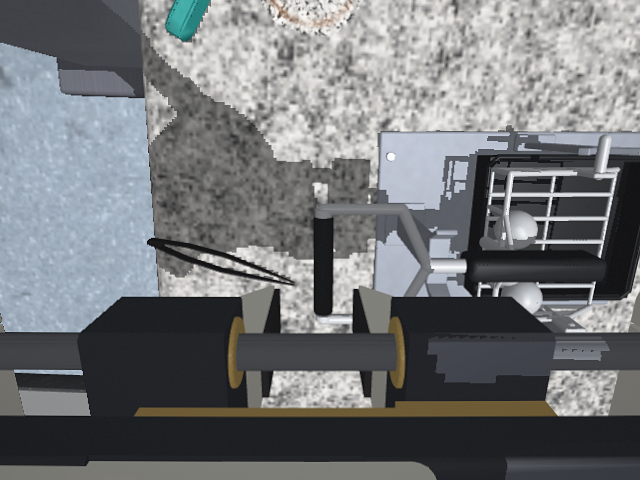

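```bash
python3 - <<'E'
from h import *
d=load('wrist14');print(np.round(d['world_from_camera'],3)[:3,3])
for uv in [(323,212),(323,312)]: print(onz(d,uv,.106).round(4))
E
```

```text
[ 0.405 -0.235  0.315]
[ 0.4109 -0.2767  0.106 ]
[ 0.4135 -0.334   0.106 ]
```

Request:
send_rows:
  plan:
    - [[0, 0.001, -0.02], [0, 0, 0], 170]
    - [[0, 0, -0.03], [0, 0, 0], 170]
    - [[0, 0, -0.018], [0, 0, 0], 170]
    - [[0, 0, -0.005], [0, 0, 0], 170]
    - [[0.002, 0, 0], [0, 0, 0], 170]
    - [[0.0015, 0, 0], [0, 0, 0], 170]
    - [[0, 0, 0], [0, 0, 0], 190]
    - [[0, 0, 0], [0, 0, 0], 205]
    - [[0, 0, 0], [0, 0, 0], 220]
    - [[0, 0, 0], [0, 0, 0], 235]
    - [[0, 0, 0], [0, 0, 0], 255]
    - [[0, 0, 0], [0, 0, 0], 255]
    - [[0, 0, 0], [0, 0, 0], 255]
  newtons: 15

```text
time: 25.2
tool_pos: [0.4125, -0.3062, 0.0825]
tool_rot: [3.14, 0.001, 1.611]
contact_force: [4.6, 0.3, 0.6]
opening: 0.0102
```

Request:
send_rows:
  plan:
    - [[0.0011, 0, 0.0068], [0, 0, 0], 255]
    - [[0.0012, 0, 0.0069], [0, 0, 0], 255]
    - [[0.0017, 0.0001, 0.0067], [0, 0, 0], 255]
    - [[0.0018, 0.0001, 0.0067], [0, 0, 0], 255]
    - [[0.0023, 0.0001, 0.0066], [0, 0, 0], 255]
    - [[0.0024, 0.0001, 0.0065], [0, 0, 0], 255]
    - [[0, 0, 0], [0, 0, 0], 255]

```text
time: 25.9
tool_pos: [0.4229, -0.3059, 0.1235]
tool_rot: [3.14, 0.002, 1.611]
contact_force: [2.6, 0.4, -3.5]
opening: 0.0102
```

```bash
python3 - <<'E'
from h import *
d=snap('side','side15')
for n,r in [('side15',(260,120,130,110))]:
    im=cv2.imread(f'pics/{n}.png');x,y,w,h=r
    s=min(800//w,600//h);cv2.imwrite(f'pics/crop_{n}.png',cv2.resize(im[y:y+h,x:x+w],None,fx=s,fy=s,interpolation=cv2.INTER_CUBIC))
E
```

```text
(no output)
```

View pics/crop_side15.png

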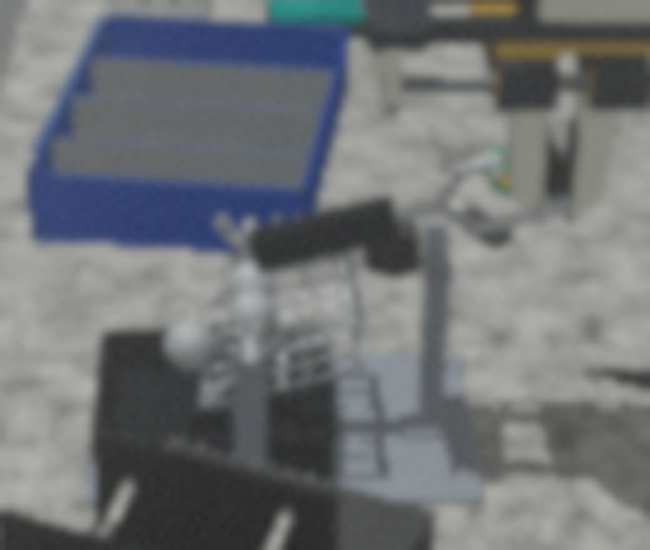

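Request:
send_rows:
  plan:
    - [[0.0019, 0.0001, 0.0042], [0, 0, 0], 255]
    - [[0.0019, 0.0001, 0.0042], [0, 0, 0], 255]
    - [[0.002, 0.0001, 0.0042], [0, 0, 0], 255]
    - [[0.0023, 0.0001, 0.0041], [0, 0, 0], 255]
    - [[0.0023, 0.0001, 0.004], [0, 0, 0], 255]
    - [[0.0023, 0.0001, 0.004], [0, 0, 0], 255]
    - [[0.0026, 0.0001, 0.0038], [0, 0, 0], 255]
    - [[0.0026, 0.0001, 0.0038], [0, 0, 0], 255]
    - [[0.0027, 0.0001, 0.0038], [0, 0, 0], 255]
    - [[0.0029, 0.0001, 0.0036], [0, 0, 0], 255]
    - [[0.003, 0.0001, 0.0036], [0, 0, 0], 255]
    - [[0.003, 0.0001, 0.0035], [0, 0, 0], 255]
    - [[0.0049, 0.0002, 0.005], [0, 0, 0], 255]
    - [[0.0049, 0.0002, 0.0049], [0, 0, 0], 255]
    - [[0, 0, 0], [0, 0, 0], 255]

```text
time: 27.45
tool_pos: [0.4618, -0.3042, 0.1806]
tool_rot: [3.142, 0.001, 1.611]
contact_force: [-7.4, 1.1, 5.9]
opening: 0.0103
```

Request:
send_rows:
  plan:
    - [[0.0053, 0.0002, 0.0045], [0, 0, 0], 255]
    - [[0.0053, 0.0002, 0.0045], [0, 0, 0], 255]
    - [[0.0056, 0.0002, 0.004], [0, 0, 0], 255]
    - [[0.0057, 0.0002, 0.004], [0, 0, 0], 255]
    - [[0, 0, 0], [0, 0, 0], 255]
    - [[0, 0, 0], [0, 0, 0], 255]

```text
time: 28.05
tool_pos: [0.4835, -0.3033, 0.1978]
tool_rot: [3.141, 0.002, 1.611]
contact_force: [-7.2, 1.5, 9.2]
opening: 0.0107
```

```bash
python3 - <<'E'
from h import *
d=snap('side','side16');snap('top','top16');snap('wrist','wrist16')
for n,r in [('side16',(260,120,130,110)),('top16',(370,170,130,150))]:
    im=cv2.imread(f'pics/{n}.png');x,y,w,h=r
    s=min(800//w,600//h);cv2.imwrite(f'pics/crop_{n}.png',cv2.resize(im[y:y+h,x:x+w],None,fx=s,fy=s,interpolation=cv2.INTER_CUBIC))
E
```

```text
(no output)
```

View pics/crop_side16.png

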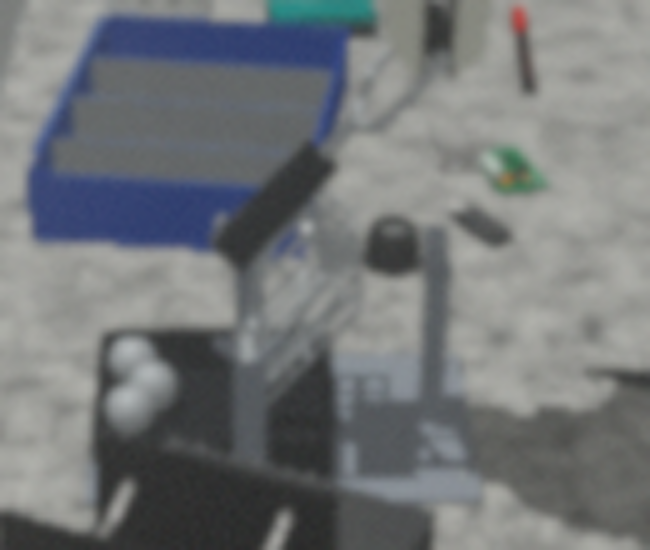

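View pics/crop_top16.png

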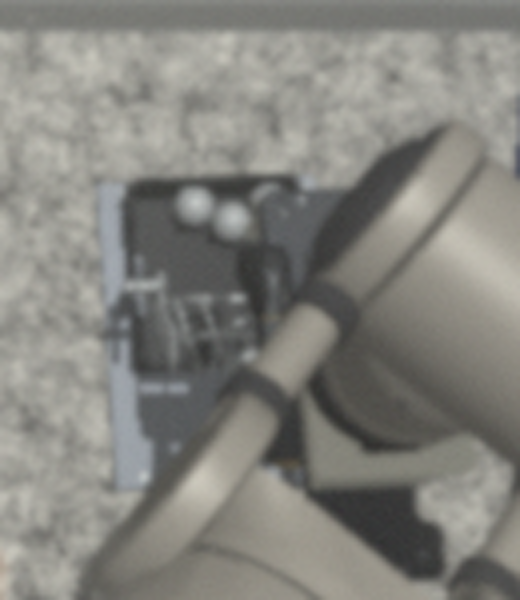

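View pics/wrist16.png

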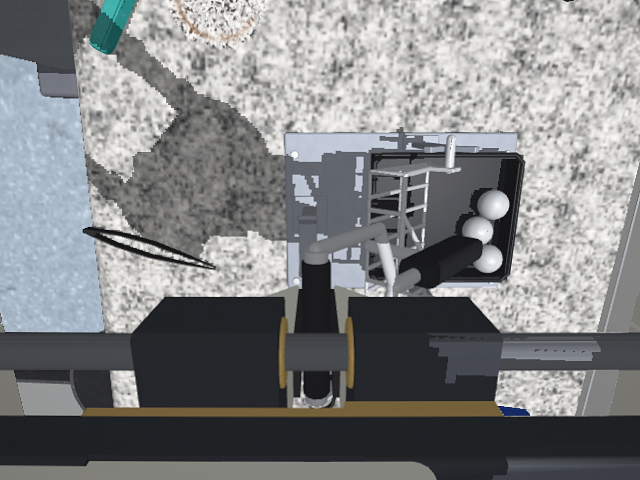

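Request:
send_rows:
  plan:
    - [[-0.0057, -0.0002, -0.004], [0, 0, 0], 255]
    - [[-0.0056, -0.0002, -0.004], [0, 0, 0], 255]
    - [[-0.0053, -0.0002, -0.0045], [0, 0, 0], 255]
    - [[-0.0053, -0.0002, -0.0045], [0, 0, 0], 255]
    - [[-0.0049, -0.0002, -0.0049], [0, 0, 0], 255]
    - [[-0.0049, -0.0002, -0.005], [0, 0, 0], 255]
    - [[-0.0045, -0.0002, -0.0053], [0, 0, 0], 255]
    - [[-0.0044, -0.0001, -0.0054], [0, 0, 0], 255]
    - [[-0.004, -0.0001, -0.0057], [0, 0, 0], 255]
    - [[-0.0039, -0.0001, -0.0057], [0, 0, 0], 255]
    - [[-0.0035, -0.0001, -0.006], [0, 0, 0], 255]
    - [[-0.0034, -0.0001, -0.0061], [0, 0, 0], 255]
    - [[-0.0029, -0.0001, -0.0063], [0, 0, 0], 255]
    - [[-0.0029, -0.0001, -0.0063], [0, 0, 0], 255]
    - [[-0.0024, -0.0001, -0.0065], [0, 0, 0], 255]
    - [[-0.0023, -0.0001, -0.0066], [0, 0, 0], 255]
    - [[-0.0018, -0.0001, -0.0067], [0, 0, 0], 255]
    - [[-0.0017, -0.0001, -0.0067], [0, 0, 0], 255]
    - [[0, 0, 0], [0, 0, 0], 255]

```text
time: 30.1
tool_pos: [0.4141, -0.3055, 0.0951]
tool_rot: [-3.141, -0.0, 1.611]
contact_force: [2.3, 1.0, -0.8]
opening: 0.0109
```

```bash
python3 - <<'E'
from h import *
d=snap('side','side17')
for n,r in [('side17',(260,120,130,110))]:
    im=cv2.imread(f'pics/{n}.png');x,y,w,h=r
    s=min(800//w,600//h);cv2.imwrite(f'pics/crop_{n}.png',cv2.resize(im[y:y+h,x:x+w],None,fx=s,fy=s,interpolation=cv2.INTER_CUBIC))
E
```

```text
(no output)
```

View pics/crop_side17.png

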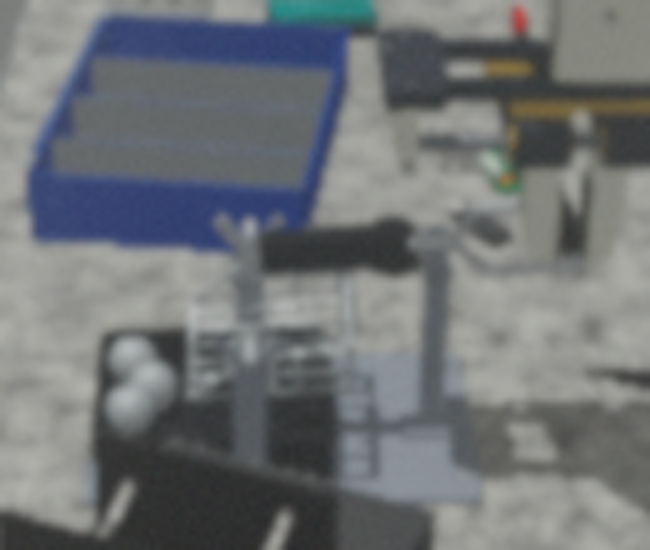

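Request:
send_rows:
  plan:
    - [[-0.0012, 0, -0.006], [0, 0, 0], 255]
    - [[-0.0008, 0, -0.005], [0, 0, 0], 255]
    - [[0, 0, -0.0015], [0, 0, 0], 255]
    - [[0, 0, 0], [0, 0, 0], 255]
    - [[0, 0, 0], [0, 0, 0], 255]

```text
time: 30.65
tool_pos: [0.4124, -0.3058, 0.0838]
tool_rot: [3.141, 0.001, 1.611]
contact_force: [0.0, 0.2, 3.2]
opening: 0.0101
```

Request:
send_rows:
  plan:
    - [[0, 0, -0.0005], [0, 0, 0], 240]
    - [[0, 0, 0], [0, 0, 0], 225]
    - [[0, 0, 0], [0, 0, 0], 200]
    - [[0, 0, 0], [0, 0, 0], 180]
    - [[0, 0, 0], [0, 0, 0], 175]
    - [[0, 0, 0], [0, 0, 0], 175]
    - [[0, 0, 0], [0, 0, 0], 175]
    - [[-0.002, 0, 0.01], [0, 0, 0], 175]
    - [[0, 0, 0.02], [0, 0, 0], 175]
    - [[0, 0, 0.03], [0, 0, 0], 175]
    - [[0, 0, 0.03], [0, 0, 0], 175]
    - [[0, 0, 0.03], [0, 0, 0], 175]
    - [[0, 0, 0.03], [0, 0, 0], 175]
    - [[-0.02, 0, 0.02], [0, 0, 0], 175]
    - [[-0.02, 0, 0], [0, 0, 0], 175]
    - [[0, 0, 0], [0, 0, 0], 175]
    - [[0, 0, 0], [0, 0, 0], 175]

```text
time: 32.35
tool_pos: [0.3704, -0.3057, 0.2536]
tool_rot: [3.14, 0.001, 1.61]
contact_force: [0.9, 0.2, -0.5]
opening: 0.0287
```

```bash
python3 - <<'E'
from h import *
d=snap('side','side18');t=snap('top','top18');w=snap('wrist','wrist18')
o=robot.observe();print(o['tool_pos'],o['time'],o['contact_force'])
for n,r in [('side18',(260,120,130,110)),('top18',(370,170,130,150))]:
    im=cv2.imread(f'pics/{n}.png');x,y,w_,h=r
    s=min(800//w_,600//h);cv2.imwrite(f'pics/crop_{n}.png',cv2.resize(im[y:y+h,x:x+w_],None,fx=s,fy=s,interpolation=cv2.INTER_CUBIC))
E
```

```text
[ 0.37079709 -0.30560346  0.25278066] 32.5 [0.63757347 0.15182071 0.44654337]
```

View pics/crop_side18.png

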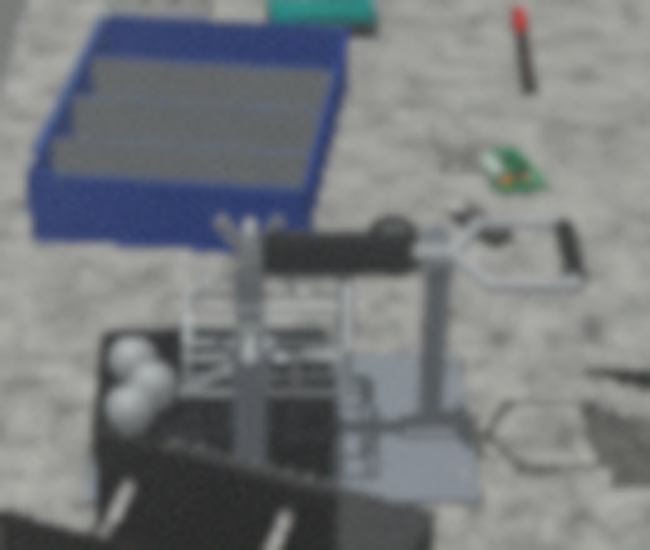

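View pics/wrist18.png

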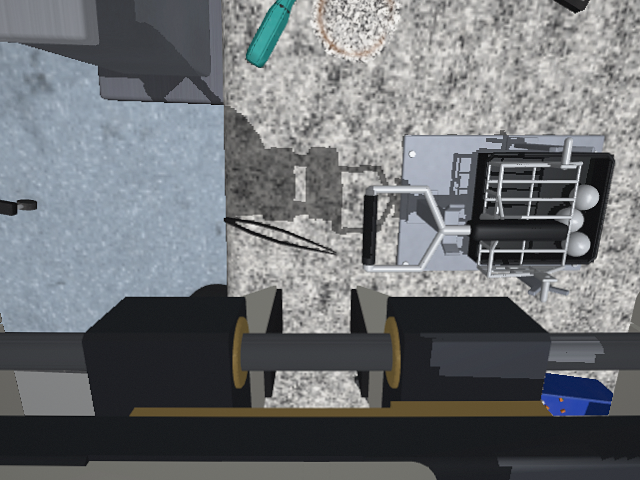

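View pics/top18.png

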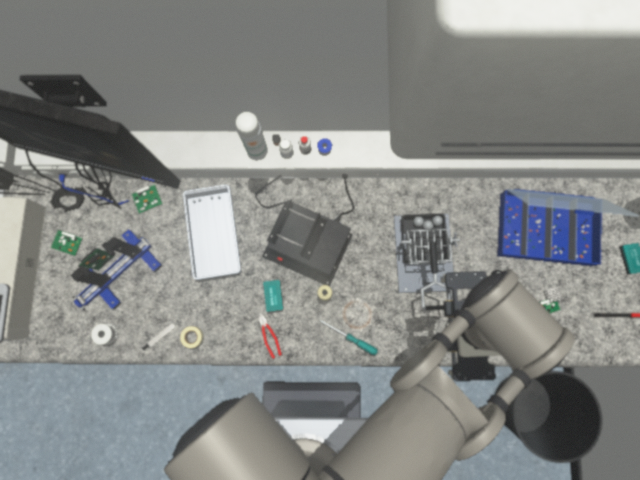

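```bash
python3 -c "
from h import *
print(robot.hand_in())"
```

```text
the job is handed in; nothing more can be done
None
```

I scooped the three large balls out of the tray, carried the loaded scoop back over the soldering station and set it down in its cradle. I then took it by the tail bar and tipped it to about 50 degrees until the balls had rolled into the dish. After that I let it down level, released it and drew the arm clear. The job was handed in at about 32.5 s; handing in reports no verdict.

The last pictures, taken just before hand-in, showed:
- **Large balls:** all three lie together in the dish.
- **Small balls:** four were counted in the tray after the lift, and they still lie at its far end.
- **Scoop:** it rests level in the cradle, and the grip and tail bar appear within a pixel of where they were after the first set-down.
- **Bottle and box:** both stand where they were at the start.
- **Arm:** it is clear of everything, with the measured tool force below 1 N.

No check failed. I judged the final pin seat and level from the pictures and did not measure them again. The highest tool forces I read were about 29 N, when the lip met the sloping wall of the tray, and about 12 N while tipping.

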